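# Load the vial rack through the spring gate

## Robot

A 6-joint arm with a two-finger parallel gripper is mounted at the origin on a cart in front of the work surface, level with it; the furniture and walls round the work are solid. World frame = base frame: x ahead of the robot, y to its left, z up, the work surface at z = 0. Lengths are in m, angles in rad, forces in N, time in s.
With the tool pointing down it reaches from about 0.3 to 0.775 m from the base axis. Payload 14.6 kg.
Tool frame: the origin (TCP) lies at the very end of the fingers, on their centre line; the grasp point (between the pads) lies 19 mm behind it; z points along the fingers, y is the line along which they close (so a half turn about z gives the same grasp; the last joint's range is limited). The gripper opens to 94 mm and grips with 3 to 60 N. Pads are 16 mm wide; open, the fingers measure 119 mm over their backs; the gripper's body (75 mm by 177 mm) begins 78 mm behind the grasp point.
Start: joints at [1.078, 0.3, 1.521, -0, 1.321, -0.067], TCP at [0.227, 0.501, 0.205] pointing down, gripper open.
Joint ranges: [-3.03, 3.03], [-0.79, 2.21], [0.23, 2.52], [-1.04, 4.18], [0, 3.07], [-2.55, 2.55]. Speed limits (rad/s): [2.22, 2.22, 2.57, 3.14, 3.14, 3.14].

## Interface

Orientations are given as a 3x3 rotation matrix whose columns are the frame's x, y, z axes.
In Python, from bench import manip, imaging, ticket, nets gives the robot as it stands. The module is installed in compiled form; this text tells all that it offers.
- The arm moves only by the tool send_rows, never from a script. Its argument "motion" is a list that holds one entry, the list of rows, each a list of 7 numbers: the turn, a rotation vector about the tool's x, y, z in degrees, then the shift along the tool's x, y, z in mm, then the opening, from 0 (shut) to 1 (fully open). A call has exactly 5 rows; each row shifts and turns the commanded pose from where the row before left it, along the tool's axes as they then stand; what a row does not reach is not made up. A row lasts 1/10 s, in which the tool goes at most 50 mm and 8.59 degrees, less where a joint would pass 70% of its speed; a pose out of reach is approached as far as the arm can. A call is refused whole if a number of a shift passes 50 or a number of a turn 8.59, either way. A call with a gripper value outside its range is refused whole. The fingers move at their own pace and stop on an object; "squeeze" is the grip in N (left out, the last holds). Time passes only in rows, so rows that do not move let the fingers close, or fill a call up. It gives the time, the measured TCP pose, the force, the opening and the grip force at its end, in the units of the state.
- manip.read_state(): the state, without advancing time (a new reading comes with each control period).
- imaging.grab_frame(name): name is "scene" or "top" or "wrist"; returns the picture (420x560x3 uint8, red, green, blue); there is no depth.
- imaging.get_calibration(name): a dict with "intrinsics" (3x3 intrinsics, pixels), "origin" and "rotation" of the camera in the world. Camera axes: x right, y up, looking along -z (the intrinsics and any distortion apply to the point x, -y, -z); pixel columns grow to the right and rows downward; lengths in m; the calibration is good to about 2 mm. The wrist camera is an equidistant fisheye: a pixel r from the principal point sees the ray r / f radians off the axis. A picture is of the moment at which its call begins: read the wrist's pose just before it. get_calibration takes no time and is no camera call; for the wrist camera it gives the pose at the moment of the call.
- ticket.hand_in(): hands the job in; it is judged then, once.
Trained networks look in the newest picture that a camera, given by its name, has taken for a name from the list of things; names that differ only in an ending like _2 or _b are one class to them, and where a whole thing is asked for, a point or a joint stands for the part that bears it (a point fixed in the world has none). Each returns a list of dicts, best first, with "confidence" (0 to 1); they miss things now and then, are a little off and sometimes report something else, mostly with a low value. They report only what shows in the picture. A call takes as long as a camera call.
- nets.spot_in(camera, name): "uv" ([column, row] in pixels, amid what is visible of it).
- nets.regions_of(camera, name): "region" (420x560 bool, what is visible of it) and "uv" ([column, row] in pixels, amid what is visible of it).
The state is a dict: "clock": time; "joints": joint angles; "dq": joint speeds; "joint_efforts": joint torques, N m; "ee_pos": TCP position; "ee_rot": TCP orientation; "wrist_force": force on the tool from outside, world axes, zero at the start; "torque": the same for the moment, N m; "grip_width": finger opening in m; "finger_force": force on a finger pad.
Only numpy, scipy, OpenCV 4.12 (cv2) and the standard library are available. Lean on these libraries where they do the work, as an engineer would, in place of code of your own. Each camera call takes 0.05 s, during which the arm holds its last target. There are 200 camera calls.

## Task

Stand every small vial on the desk upright in a well of the grey rack, handling the thin glass gently; then slide the rack by its tab, along the desk, through the spring gate into the lane until it is fully home against the control box and the gate has shut behind it; then press the start button right down and let it go. Leave the other things on the desk where they are.

Things in the scene. Friction and masses are not known exactly. Their poses are not given: they have to be found in the camera images.
- vial_1_mid (a point): small capped glass vial, one of five alike (three to five are present), 26 mm across, 60 mm tall, 35 g, standing upright on the desk; this point is its centre, 30 mm above its foot, z along the vial. Thin glass: fingers and vial must never press on each other with more than 110 N, both fingers added: set the grip to 20 to 40 N a finger
- vial_1: the same vial as point vial_1_mid; origin at the centre of its foot
- vial_2_mid (a point): small capped glass vial, one of five alike (three to five are present), 26 mm across, 60 mm tall, 35 g, standing upright on the desk; this point is its centre, 30 mm above its foot, z along the vial. Thin glass: fingers and vial must never press on each other with more than 110 N, both fingers added: set the grip to 20 to 40 N a finger
- vial_2: the same vial as point vial_2_mid; origin at the centre of its foot
- vial_3_mid (a point): small capped glass vial, one of five alike (three to five are present), 26 mm across, 60 mm tall, 35 g, standing upright on the desk; this point is its centre, 30 mm above its foot, z along the vial. Thin glass: fingers and vial must never press on each other with more than 110 N, both fingers added: set the grip to 20 to 40 N a finger
- vial_3: the same vial as point vial_3_mid; origin at the centre of its foot
- vial_4_mid (a point): small capped glass vial, one of five alike (three to five are present), 26 mm across, 60 mm tall, 35 g, standing upright on the desk; this point is its centre, 30 mm above its foot, z along the vial. Thin glass: fingers and vial must never press on each other with more than 110 N, both fingers added: set the grip to 20 to 40 N a finger
- vial_4: the same vial as point vial_4_mid; origin at the centre of its foot
- vial_5_mid (a point): small capped glass vial, one of five alike (three to five are present), 26 mm across, 60 mm tall, 35 g, standing upright on the desk; this point is its centre, 30 mm above its foot, z along the vial. Thin glass: fingers and vial must never press on each other with more than 110 N, both fingers added: set the grip to 20 to 40 N a finger
- vial_5: the same vial as point vial_5_mid; origin at the centre of its foot
- rack_tab (a point): centre of the upright grip tab at the rear end of the loose grey vial rack; x across the rack, y along it from front to rear, z up. The tab is 14 mm thick (along x), 26 mm long (along y) and stands 30 to 78 mm over the desk; this point is 54 mm over the desk. From here the rack reaches to y = +16 mm (rear end) and y = -190 mm (front end)
- rack: the vial rack, 206 mm long (y), 37 mm wide (x), about 0.35 kg empty, slides on the desk; origin at the centre of its underside, 87 mm in front of the tab centre; axes as for the tab. Apart from the tab it is 30 mm high. A seated vial's centre is 34 mm above this origin and its top 34 mm stand clear of the rim, so grip vials in their upper half
- rack_well (a point): floor centre of the well nearest the front end, 4 mm over the desk; axes as for the rack. The five open wells are squares 31 mm wide with cut corners (about 33 mm corner to corner), walls up to 30 mm over the desk; they lie in one row, centred 0, 34, 68, 102 and 136 mm along +y from this point. The tab centre is at y = +171.5 mm
- lane_gate (a point): the analyser's loading lane: a fixed straight channel on the desk, open above, white side walls 36 mm high, 48 mm apart inside (x = -24 to +24 mm); this point is on the desk in the middle of its gate. The rack goes in front end first along this frame's -y; x across, z up. From y = 0 to +37 mm two guide wings, 36 mm high, flare to a mouth about 72 mm wide
- lane_end (a point): middle of the lane's closed end, on the desk, 262 mm beyond the gate; axes as for the gate: the face of a white control box 55 mm high, 100 mm wide and 80 mm long. With the rack's front end against it the rack's tab centre is 190 mm back from it (y = +190 mm here, -72 mm from the gate)
- gate (a joint): spring flap: an upright grey leaf 43 mm wide, 4 mm thick, top 32 mm over the desk, on a vertical pin at x = +21.5, y = -2 mm from the lane gate point. 0 = shut; it swings only inwards, to 1.57 rad, where it takes 4 mm along the +x wall (keep the rack about 2 mm to -x of the lane's middle). A spring, 1 to 3 N at its edge, shuts it once the rack's rear is 47 mm past
- start (a joint): the round start button on top of the control box; 0 = up, 0.006 m = fully down; springs back; fully down takes 4 N
- start_top (a point): centre of the top face of the start button (26 mm across), pressed straight down
- dropper_mid (a point): bystander: an amber dropper bottle, 32 mm across and 74 mm tall; this point is its centre
- tape_mid (a point): bystander: a roll of tape lying flat, 82 mm across and 18 mm high; this point is its centre
- timer_mid (a point): bystander: a bench timer lying flat, 65 x 65 x 20 mm; this point is its centre
- stamp_mid (a point): bystander: a standing wooden stamp, 46 x 52 x 68 mm; this point is its centre

How it is judged:
By the outcome, as a careful person would: the job done as asked, in the order asked, and still so for the second after the job is handed in, with the robot touching nothing.
Of vial_1, vial_2, vial_3, vial_4, vial_5 only 3 to 5 are there at a start; the rules pass over those that are not, and their reading is None.
At some moment in a run one of rack may be knocked a few centimetres aside while the robot is not near it.
It also fails if it takes over 210 s, if anything falls off the work surface, if the arm or the gripper's body presses on something with over 40 N, if the wrist force passes 120 N, or if a joint passes its speed limit or range.

## Working session

There is one attempt and no reset: what is moved stays moved. The work goes in short steps, Python scripts to look and compute and a tool call to move; the robot and the scene stay as the last step left them, time stands still between calls to the robot, and variables do not carry over. Pictures are saved under pics/ and viewed, at most 15 in all, crops included, and the job is handed in when it is done.

Besides the shell and the picture viewer there is one more tool, called after "Request:" as name(argument=value, ...) on one line, values as JSON. send_rows: Moves the arm, as the interface text tells. Its arguments: {"type":"object","properties":{"motion":{"type":"array"},"squeeze":{"type":"number"}},"required":["motion"]}

```bash
mkdir -p pics
cat > h.py <<'E'
import numpy as np, cv2
from bench import manip, imaging, ticket, nets
def ray(cam,uv,c=None):
    c=c or imaging.get_calibration(cam); K=np.array(c["intrinsics"]); 
    x=(uv[0]-K[0,2])/K[0,0]; y=(uv[1]-K[1,2])/K[1,1]
    if cam=="wrist":
        r=np.hypot(x,y); s=np.sin(r)/r if r>1e-9 else 1
        d=np.array([x*s,-y*s,-np.cos(r)])
    else: d=np.array([x,-y,-1])
    return np.array(c["origin"]),np.array(c["rotation"])@d
def at(cam,uv,z,c=None):
    o,d=ray(cam,uv,c); return o+d*(z-o[2])/d[2]
def proj(cam,p,c=None):
    c=c or imaging.get_calibration(cam); K=np.array(c["intrinsics"])
    q=np.array(c["rotation"]).T@(np.array(p)-np.array(c["origin"])); v=np.array([q[0],-q[1],-q[2]])
    if cam=="wrist":
        n=np.hypot(v[0],v[1]); t=np.arctan2(n,v[2]); v=np.array([v[0]/n*t,v[1]/n*t,1])
    else: v=v/v[2]
    return np.array([K[0,0]*v[0]+K[0,2],K[1,1]*v[1]+K[1,2]])
def snap(cam,f):
    im=imaging.grab_frame(cam); cv2.imwrite("pics/"+f,im[:,:,::-1]); return im
E
python3 - <<'E'
from h import *
np.set_printoptions(precision=3,suppress=True)
for c in ("scene","top"):
    snap(c,c+"0.png"); k=imaging.get_calibration(c); print(c,k)
    for n,z in [("vial_1",.03),("rack",.015),("rack_tab",.054),("rack_well",.004),("gate",.016),("lane_gate",0),("lane_end",0),("start_top",.06),("dropper_mid",.037),("tape_mid",.009),("timer_mid",.01),("stamp_mid",.034)]:
        for d in nets.spot_in(c,n)[:7]:
            print(n,round(d["confidence"],2),np.array(d["uv"]),at(c,d["uv"],z))
s=manip.read_state(); print(s)
a=cv2.imread("pics/scene0.png");b=cv2.imread("pics/top0.png")
E
```

```text
scene {'intrinsics': array([[394.935,   0.   , 277.837],
       [  0.   , 394.935, 208.348],
       [  0.   ,   0.   ,   1.   ]]), 'origin': array([-0.196,  0.429,  0.497]), 'rotation': array([[-0.569,  0.323, -0.756],
       [-0.822, -0.25 ,  0.512],
       [-0.023,  0.913,  0.408]])}
vial_1 0.76 [257.7 270.3] [0.428 0.063 0.03 ]
vial_1 0.55 [282.3 255.8] [ 0.445 -0.014  0.03 ]
vial_1 0.5 [318.  238.4] [ 0.46  -0.132  0.03 ]
rack 0.86 [162.8 249. ] [0.669 0.189 0.015]
rack_tab 0.89 [162.5 248.3] [0.603 0.207 0.054]
rack_tab 0.72 [318.7 236.4] [ 0.433 -0.111  0.054]
rack_tab 0.41 [379.4 212. ] [ 0.441 -0.327  0.054]
rack_well 0.98 [159.4 246.9] [0.705 0.186 0.004]
gate 0.62 [239.  226.3] [ 0.662 -0.023  0.016]
lane_gate 0.96 [290.8 213.1] [ 0.673 -0.206  0.   ]
lane_end 0.94 [287.7 216.1] [ 0.662 -0.186  0.   ]
lane_end 0.71 [158.3 249.5] [0.701 0.191 0.   ]
dropper_mid 0.77 [393.2 202.2] [ 0.487 -0.439  0.037]
tape_mid 0.59 [376.6 249.6] [ 0.36  -0.234  0.009]
tape_mid 0.47 [319.1 237.3] [ 0.492 -0.164  0.009]
timer_mid 0.71 [117.5 250.3] [0.741 0.28  0.01 ]
stamp_mid 0.73 [231.8 20
[... 1079 characters left out ...]
 250. ] [ 0.458 -0.354  0.009]
tape_mid 0.63 [353. 285.] [ 0.365 -0.262  0.009]
timer_mid 0.85 [162.5 147.4] [0.731 0.262 0.01 ]
stamp_mid 0.54 [282.3 137.2] [ 0.757 -0.07   0.034]
{'clock': 1.3, 'joints': array([ 1.078,  0.3  ,  1.521, -0.   ,  1.321, -0.067]), 'dq': array([-0.001, -0.   , -0.001,  0.   ,  0.   ,  0.001]), 'joint_efforts': array([  0.001, -53.165, -35.293,   0.071,   0.021,   0.   ]), 'ee_pos': array([0.227, 0.501, 0.205]), 'ee_rot': array([[-0.911,  0.413,  0.   ],
       [ 0.413,  0.911,  0.   ],
       [-0.   ,  0.   , -1.   ]]), 'wrist_force': array([-0.852, -0.478,  0.019]), 'torque': array([0.03 , 0.027, 0.026]), 'finger_force': 0.0, 'grip_width': 0.09421978468570694}
```

View pics/top0.png

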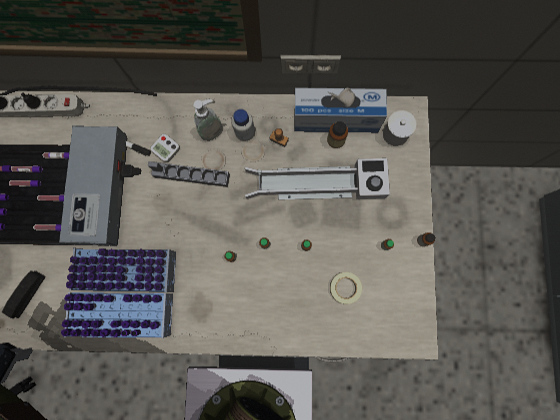

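View pics/scene0.png

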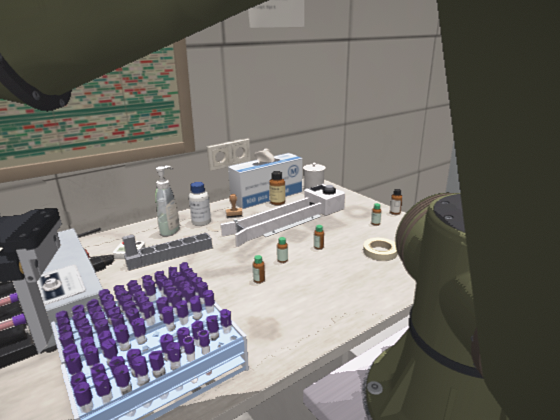

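The top view shows four green-capped vials at about (230,256), (264,243), (307,244) and (389,243). The rack runs from its tab at (155,170) to its front at (228,180), and the lane mouth is at (250,183). The control box is at (373,180). I'll zoom in on rack and lane to measure them.

Run:
```python
from h import *
np.set_printoptions(precision=3,suppress=True)
im=cv2.imread("pics/top0.png")
hsv=cv2.cvtColor(im,cv2.COLOR_BGR2HSV)
m=cv2.inRange(hsv,(45,90,40),(85,255,255)); m[:200]=0
n,l,st,ce=cv2.connectedComponentsWithStats(m)
for i in range(1,n):
    if st[i,4]>15: print(st[i,4],ce[i],at("top",ce[i],.058))
cr=im[145:215,140:400]; cv2.imwrite("pics/crop.png",cv2.resize(cr,None,fx=3,fy=3,interpolation=cv2.INTER_CUBIC))
w=snap("wrist","w0.png")
k=imaging.get_calibration("wrist");s=manip.read_state();print(k,s["ee_pos"],s["ee_rot"])
r=nets.regions_of("top","rack")[0]
print(r["confidence"]) if 1 else 0
ys,xs=np.nonzero(r["region"]); print(cv2.minAreaRect(np.c_[xs,ys].astype(np.float32)))
```

```text
33 [263.515 241.606] [ 0.469 -0.029  0.058]
34 [306.412 243.676] [ 0.465 -0.138  0.058]
39 [389.744 242.923] [ 0.471 -0.35   0.058]
39 [228.282 255.103] [0.433 0.06  0.058]
{'intrinsics': array([[325.192,   0.   , 282.108],
       [  0.   , 325.192, 211.763],
       [  0.   ,   0.   ,   1.   ]]), 'origin': array([0.168, 0.528, 0.385]), 'rotation': array([[ 0.412, -0.887, -0.207],
       [ 0.911,  0.402,  0.093],
       [ 0.   , -0.227,  0.974]])} [0.227 0.501 0.205] [[-0.911  0.413 -0.   ]
 [ 0.413  0.911 -0.   ]
 [ 0.    -0.    -1.   ]]
0.57
((187.6999969482422, 173.40000915527344), (81.36679077148438, 15.752410888671875), 7.125016689300537)
```

View pics/crop.png

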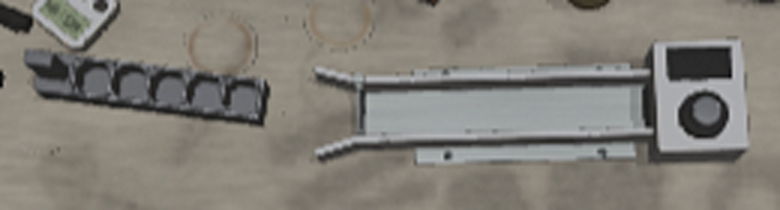

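Run:
```python
from h import *
np.set_printoptions(precision=3,suppress=True)
def tri(a,b):
    o1,d1=ray("scene",a);o2,d2=ray("top",b)
    t=np.linalg.lstsq(np.c_[d1,-d2],o2-o1,rcond=None)[0]; p,q=o1+t[0]*d1,o2+t[1]*d2
    return (p+q)/2,np.linalg.norm(p-q)
print("pump top",tri((163,169),(203,101)),"white top",tri((197,185),(241,114)),"brown top",tri((277,173),(340,125)))
print("glovebox corner",tri((232,163),(295,90)),tri((302,157),(386,91)))
print("stamp top",tri((233,196),(280,131)))
print("base pump",at("scene",(168,234),0),"white",at("scene",(201,226),0), at("top",(207,138),0),at("top",(245,139),0),"glove",at("top",(297,132),0),at("top",(385,132),0))
for n,uv,z in [("lane mouth top",(318,72),.036),("mouth bot",(320,155),.036),("gate top",(360,80),.036),("gate bot",(360,138),.036),("end top",(650,75),.036),("end bot",(650,135),.036),("box tl",(655,44),.055),("box bl",(655,155),.055),("box tr",(742,42),.055),("btn",(705,110),.06),
 ("tab top l",(28,57),.078),("tab r",(66,55),.078),("rack f top",(267,82),.03),("rack f bot",(265,115),.03),("well1",(243,100),.004),("well5",(97,82),.004)]:
    print(n,at("top",(140+uv[0]/3,145+uv[1]/3),z))
```

```text
pump top (array([0.796, 0.12 , 0.175]), np.float64(0.0019379077151382782)) white top (array([0.79 , 0.034, 0.112]), np.float64(0.0023266495567280223)) brown top (array([ 0.768, -0.222,  0.098]), np.float64(0.0039742911661275705))
glovebox corner (array([ 0.845, -0.106,  0.135]), np.float64(0.007893065259879432)) (array([ 0.844, -0.354,  0.11 ]), np.float64(0.043748919296937736))
stamp top (array([ 0.765, -0.064,  0.061]), np.float64(0.0005184074510173104))
base pump [0.768 0.141 0.   ] white [0.758 0.047 0.   ] [0.764 0.142 0.   ] [0.763 0.035 0.   ] glove [ 0.785 -0.11   0.   ] [ 0.789 -0.356  0.   ]
lane mouth top [0.666 0.025 0.036]
mouth bot [0.59  0.021 0.036]
gate top [ 0.659 -0.013  0.036]
gate bot [ 0.606 -0.014  0.036]
end top [ 0.668 -0.271  0.036]
end bot [ 0.613 -0.27   0.036]
box tl [ 0.691 -0.273  0.055]
box bl [ 0.591 -0.272  0.055]
box tr [ 0.694 -0.349  0.055]
btn [ 0.63  -0.315  0.06 ]
tab top l [0.663 0.273 0.078]
tab r [0.666 0.24  0.078]
rack f top [0.657 0.071 0.03 ]
rack f bot [0.627 0.072 0.03 ]
well1 [0.647 0.096 0.004]
well5 [0.662 0.232 0.004]
```

Request:
send_rows(motion=[[[0, 0, 8.05, 0, 0, 0, 1], [0, 0, 8.05, 0, 0, 0, 1], [0, 0, 8.05, 0, 0, 0, 1], [0, 0, 8.05, 0, 0, 0, 1], [0, 0, 8.05, 0, 0, 0, 1]]], squeeze=25)

```text
clock: 1.9
ee_pos: [0.2272, 0.5009, 0.2054]
ee_rot: [[-0.423, 0.906, -0.0], [0.906, 0.423, -0.0], [-0.0, -0.0, -1.0]]
wrist_force: [0.7, 0.8, -0.8]
grip_width: 0.0938
finger_force: 0.0
```

Request:
send_rows(motion=[[[0, 0, 8.05, 0, 0, 0, 1], [0, 0, 8.05, 0, 0, 0, 1], [0, 0, 8.05, 0, 0, 0, 1], [0, 0, 8.05, 0, 0, 0, 1], [0, 0, 0, -20, 12, 0, 1]]])

```text
clock: 2.4
ee_pos: [0.2361, 0.4804, 0.2052]
ee_rot: [[0.123, 0.992, -0.0], [0.992, -0.123, 0.0], [0.0, -0.0, -1.0]]
wrist_force: [0.7, 0.3, -1.5]
grip_width: 0.0943
finger_force: 0.0
```

Request:
send_rows(motion=[[[0, 0, 0, -40, 25, 0, 1], [0, 0, 0, -40, 25, 0, 1], [0, 0, 0, -40, 25, 0, 1], [0, 0, 0, -40, 25, 0, 1], [0, 0, 0, -40, 25, 0, 1]]])

```text
clock: 2.9
ee_pos: [0.3373, 0.2644, 0.2056]
ee_rot: [[0.119, 0.993, 0.0], [0.993, -0.119, 0.0], [0.0, 0.0, -1.0]]
wrist_force: [1.2, -0.2, -1.1]
grip_width: 0.0941
finger_force: 0.0
```

Request:
send_rows(motion=[[[0, 0, 0, -40, 25, 0, 1], [0, 0, 0, -40, 25, 0, 1], [0, 0, 0, -40, 25, 0, 1], [0, 0, 0, -35, 20, 0, 1], [0, 0, 0, -35, 20, 0, 1]]])

```text
clock: 3.4
ee_pos: [0.429, 0.0619, 0.2057]
ee_rot: [[0.12, 0.993, 0.001], [0.993, -0.12, 0.0], [0.0, 0.001, -1.0]]
wrist_force: [-0.2, 0.1, -0.1]
grip_width: 0.094
finger_force: 0.0
```

```bash
cat >> h.py <<'E'
def caps():
    im=imaging.grab_frame("wrist"); c=imaging.get_calibration("wrist")
    hsv=cv2.cvtColor(im,cv2.COLOR_RGB2HSV); m=cv2.inRange(hsv,(45,90,40),(85,255,255))
    n,l,st,ce=cv2.connectedComponentsWithStats(m); out=[]
    for i in range(1,n):
        if st[i,4]>60: out.append((st[i].tolist(),np.round(ce[i],1),np.round(at("wrist",ce[i],.056,c),4)))
    return im,c,out
def tool(d):
    R=manip.read_state()["ee_rot"]; return np.round(R.T@np.array(d)*1000,1)
E
python3 - <<'E'
from h import *
np.set_printoptions(precision=4,suppress=True)
im,c,o=caps(); cv2.imwrite("pics/w1.png",im[:,:,::-1])
for q in o: print(q)
s=manip.read_state(); print(s["ee_pos"])
print(proj("wrist",s["ee_pos"],c))
E
```

```text
([279, 195, 16, 18, 235], array([286.6, 203.8]), array([0.435 , 0.0552, 0.056 ]))
([321, 269, 15, 16, 201], array([328. , 276.6]), array([ 0.4711, -0.0325,  0.056 ]))
([324, 347, 14, 14, 153], array([330.6, 353.2]), array([ 0.4678, -0.1416,  0.056 ]))
[0.4305 0.0582 0.2056]
[281.8896 251.91  ]
```

View pics/w1.png

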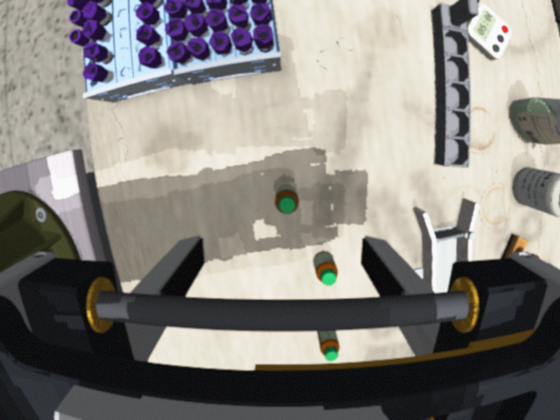

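The wrist view puts the first cap at (287,204), with vials 2 and 3 at (328,277) and (331,353). The rack is at right (435–470, 0–165). I'll descend part way and look again.

Request:
send_rows(motion=[[[0, 0, 0, -2.4, 4.8, 20, 1], [0, 0, 0, 0, 0, 30, 1], [0, 0, 0, 0, 0, 30, 1], [0, 0, 0, 0, 0, 20, 1], [0, 0, 0, 0, 0, 0, 1]]])

```text
clock: 3.95
ee_pos: [0.4317, 0.0608, 0.1035]
ee_rot: [[0.119, 0.993, -0.004], [0.993, -0.119, -0.0], [-0.001, -0.004, -1.0]]
wrist_force: [0.1, -0.3, 1.0]
grip_width: 0.0938
finger_force: 0.0
```

Run:
```python
from h import *
np.set_printoptions(precision=4,suppress=True)
im,c,o=caps(); cv2.imwrite("pics/w2.png",im[:,:,::-1])
s=manip.read_state(); print(s["ee_pos"])
for q in o: print(q)
print(tool(o[0][2]-s["ee_pos"]))
```

```text
[0.4326 0.0608 0.1051]
([274, 218, 23, 27, 488], array([285., 231.]), array([0.4345, 0.0588, 0.056 ]))
([333, 329, 18, 9, 128], array([341.2, 332.3]), array([ 0.4713, -0.0362,  0.056 ]))
[-1.8  2.2 49.1]
```

Run:
```python
from h import *
np.set_printoptions(precision=4,suppress=True)
for i in range(3):
    im,c,o=caps()
    s=manip.read_state(); print(s["clock"],s["ee_pos"],s["joints"],o[0][1:])
```

```text
4.05 [0.4333 0.0609 0.1061] [0.0558 0.1688 1.935  0.     1.0376 0.1753] (array([283.6, 230.7]), array([0.4342, 0.0589, 0.056 ]))
4.1 [0.4336 0.0609 0.1066] [ 0.0558  0.1681  1.9346 -0.      1.0375  0.1753] (array([282.6, 230.5]), array([0.4339, 0.0591, 0.056 ]))
4.15 [0.4337 0.0609 0.1067] [ 0.0558  0.1677  1.9346 -0.      1.0373  0.1753] (array([282. , 230.3]), array([0.4336, 0.0592, 0.056 ]))
```

Request:
send_rows(motion=[[[0, 0, 0, -1.7, 0, 17, 1], [0, 0, 0, 0, 0, 25, 1], [0, 0, 0, 0, 0, 20, 1], [0, 0, 0, 0, 0, 14, 1], [0, 0, 0, 0, 0, 0, 1]]])

```text
clock: 4.65
ee_pos: [0.4325, 0.0591, 0.0291]
ee_rot: [[0.119, 0.993, -0.001], [0.993, -0.119, -0.0], [-0.0, -0.001, -1.0]]
wrist_force: [-0.6, 0.2, 0.5]
grip_width: 0.0941
finger_force: 0.0
```

Request:
send_rows(motion=[[[0, 0, 0, 0, 0, 0, 1], [0, 0, 0, 0, 0, 0, 1], [0, 0, 0, 0, 0, 0, 0.3], [0, 0, 0, 0, 0, 0, 0.2], [0, 0, 0, 0, 0, 0, 0.2]]], squeeze=25)

```text
clock: 5.15
ee_pos: [0.4329, 0.0591, 0.0297]
ee_rot: [[0.119, 0.993, 0.0], [0.993, -0.119, 0.0], [0.0, 0.0, -1.0]]
wrist_force: [-0.4, 0.6, -0.3]
grip_width: 0.0733
finger_force: 0.0
```

Request:
send_rows(motion=[[[0, 0, 0, 0, 0, 0, 0.2], [0, 0, 0, 0, 0, 0, 0.2], [0, 0, 0, 0, 0, 0, 0.2], [0, 0, 0, 0, 0, 0, 0.2], [0, 0, 0, 0, 0, 0, 0.2]]])

```text
clock: 5.65
ee_pos: [0.4327, 0.0591, 0.0294]
ee_rot: [[0.119, 0.993, -0.0], [0.993, -0.119, -0.0], [-0.0, -0.0, -1.0]]
wrist_force: [0.3, 0.1, -0.2]
grip_width: 0.0338
finger_force: 0.0
```

Request:
send_rows(motion=[[[0, 0, 0, 0, 0, 0, 0.2], [0, 0, 0, 0, 0, 0, 0.2], [0, 0, 0, 0, 0, 0, 0.2], [0, 0, 0, 0, 0, 0, 0.2], [0, 0, 0, 0, 0, -10, 0.2]]])

```text
clock: 6.15
ee_pos: [0.4321, 0.0591, 0.039]
ee_rot: [[0.119, 0.993, -0.002], [0.993, -0.119, -0.0], [-0.0, -0.002, -1.0]]
wrist_force: [-0.0, 0.7, -0.9]
grip_width: 0.0253
finger_force: 25.0
```

Request:
send_rows(motion=[[[0, 0, 0, 0, 0, -20, 0.2], [0, 0, 0, 0, 0, -30, 0.2], [0, 0, 0, 0, 0, -30, 0.2], [0, 0, 0, 0, 5, -10, 0.2], [0, 0, 0, 2, 25, 0, 0.2]]])

```text
clock: 6.65
ee_pos: [0.4631, 0.0576, 0.1315]
ee_rot: [[0.119, 0.993, 0.003], [0.993, -0.119, 0.0], [0.001, 0.003, -1.0]]
wrist_force: [-0.3, 0.1, -0.4]
grip_width: 0.0252
finger_force: 25.0
```

Request:
send_rows(motion=[[[0, 0, 0, 4, 35, 0, 0.2], [0, 0, 0, 5, 40, 0, 0.2], [0, 0, 0, 5, 40, 0, 0.2], [0, 0, 0, 5, 40, 0, 0.2], [0, 0, 0, 5, 25, 0, 0.2]]])

```text
clock: 7.15
ee_pos: [0.6463, 0.0596, 0.1284]
ee_rot: [[0.12, 0.993, -0.001], [0.993, -0.12, -0.0], [-0.0, -0.001, -1.0]]
wrist_force: [-0.1, 0.8, -0.6]
grip_width: 0.0258
finger_force: 25.0
```

Request:
send_rows(motion=[[[0, 0, 0, 0, 0, 0, 0.2], [0, 0, 0, 0, 0, 0, 0.2], [0, 0, 0, 0, 0, 0, 0.2], [0, 0, 0, 0, 0, 0, 0.2], [0, 0, 0, 0, 0, 0, 0.2]]])

```text
clock: 7.65
ee_pos: [0.6441, 0.0599, 0.1299]
ee_rot: [[0.119, 0.993, 0.0], [0.993, -0.119, 0.0], [0.0, 0.0, -1.0]]
wrist_force: [-0.1, -0.2, -0.2]
grip_width: 0.0252
finger_force: 25.0
```

Run:
```python
from h import *
np.set_printoptions(precision=4,suppress=True)
im=imaging.grab_frame("wrist"); c=imaging.get_calibration("wrist")
s=manip.read_state(); print(s["ee_pos"])
# nets look in newest picture
for n,z in (("rack_well",.004),("rack_tab",.054),("rack",.015),("vial_1",.03)):
    for d in nets.spot_in("wrist",n)[:4]: print(n,d["confidence"],d["uv"],at("wrist",d["uv"],z,c))
# rectified top-down view at rim z=.03, 0.5mm/px: col = x .58...73 ; row = y .30...0
xs=np.arange(.58,.73,.0004); ys=np.arange(.29,.05,-.0004)
mp=np.array([[proj("wrist",(x,y,.03),c) for x in xs] for y in ys],np.float32)
r=cv2.remap(im,mp[...,0],mp[...,1],cv2.INTER_CUBIC)
r=cv2.rotate(r,cv2.ROTATE_90_CLOCKWISE)
cv2.imwrite("pics/rect1.png",r[:,:,::-1]); cv2.imwrite("pics/w3.png",im[:,:,::-1]); print(r.shape)
```

```text
[0.6441 0.0599 0.1298]
rack_well 0.7 [276.7, 97.8] [0.6515 0.1631 0.004 ]
rack_tab 0.72 [277.8, 97.5] [0.6525 0.1571 0.054 ]
rack 0.62 [275.8, 96.2] [0.6509 0.1633 0.015 ]
vial_1 0.84 [283.3, 251.9] [0.641  0.0232 0.03  ]
vial_1 0.71 [118.5, 327.7] [ 0.4461 -0.0502  0.03  ]
(376, 600, 3)
```

View pics/rect1.png

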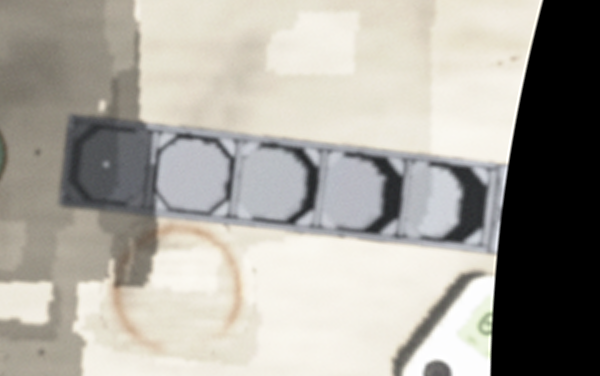

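The rectified rim view shows the rack's front edge middle at (66,161), tilted about 6°, which puts well 1 at (0.646, 0.095). I'll check the held vial against the TCP next.

Run:
```python
from h import *
im,c,o=caps(); s=manip.read_state(); print(s["ee_pos"])
for q in o: print(q, at("wrist",q[1],s["ee_pos"][2]+.026,c))
```

```text
[0.64433366 0.05988148 0.1295    ]
([265, 251, 34, 38, 1062], array([281.6, 269.3]), array([0.639 , 0.0174, 0.056 ])) [0.64422794 0.0599329  0.1555    ]
([113, 320, 17, 13, 158], array([120.6, 325.9]), array([ 0.4691, -0.0315,  0.056 ])) [0.54111647 0.03024303 0.1555    ]
```

Request:
send_rows(motion=[[[0, 0, 0, 10, -1, 0, 0.2], [0, 0, 0, 15, -1, 0, 0.2], [0, 0, 0, 10, 0, 0, 0.2], [0, 0, 0, 0, 0, 20, 0.2], [0, 0, 0, 0, 0, 10, 0.2]]])

```text
clock: 8.45
ee_pos: [0.6461, 0.0961, 0.098]
ee_rot: [[0.118, 0.993, -0.001], [0.993, -0.118, -0.0], [-0.0, -0.001, -1.0]]
wrist_force: [0.2, 0.4, -1.1]
grip_width: 0.0259
finger_force: 25.0
```

Request:
send_rows(motion=[[[0, 0, 0, 0, 0, 0, 0.2], [0, 0, 0, 0, 0, 0, 0.2], [0, 0, 0, 0, 0, 0, 0.2], [0, 0, 0, 0, 0, 0, 0.2], [0, 0, 0, 0, 0, 0, 0.2]]])

```text
clock: 8.95
ee_pos: [0.6467, 0.0948, 0.0999]
ee_rot: [[0.119, 0.993, 0.001], [0.993, -0.119, 0.0], [0.0, 0.001, -1.0]]
wrist_force: [0.3, -0.5, -1.7]
grip_width: 0.0256
finger_force: 25.0
```

Run:
```python
from h import *
im,c,o=caps(); s=manip.read_state(); print(s["ee_pos"])
for q in o: print(q, at("wrist",q[1],s["ee_pos"][2]+.026,c))
```

```text
[0.64668484 0.09483748 0.09979618]
([265, 251, 34, 37, 1037], array([281.6, 268.9]), array([0.6429, 0.0653, 0.056 ])) [0.64659938 0.09508195 0.12579618]
```

Request:
send_rows(motion=[[[0, 0, 0, 0, 0, 20, 0.2], [0, 0, 0, 0, 0, 20, 0.2], [0, 0, 0, 0, 0, 10, 0.2], [0, 0, 0, 0, 0, 8, 0.2], [0, 0, 0, 0, 0, 0, 0.2]]])

```text
clock: 9.5
ee_pos: [0.6463, 0.0949, 0.0408]
ee_rot: [[0.119, 0.993, -0.001], [0.993, -0.119, -0.0], [-0.0, -0.001, -1.0]]
wrist_force: [1.0, 0.3, -0.6]
grip_width: 0.0256
finger_force: 25.0
```

Request:
send_rows(motion=[[[0, 0, 0, 0, 0, 4, 0.2], [0, 0, 0, 0, 0, 2.5, 0.2], [0, 0, 0, 0, 0, 0, 0.2], [0, 0, 0, 0, 0, 0, 0.2], [0, 0, 0, 0, 0, 0, 0.2]]])

```text
clock: 10.0
ee_pos: [0.6467, 0.0949, 0.0353]
ee_rot: [[0.119, 0.993, 0.0], [0.993, -0.119, 0.0], [0.0, 0.0, -1.0]]
wrist_force: [-0.4, -0.3, 0.1]
grip_width: 0.0252
finger_force: 25.0
```

Request:
send_rows(motion=[[[0, 0, 0, 0, 0, 1, 0.2], [0, 0, 0, 0, 0, 0, 0.2], [0, 0, 0, 0, 0, 0, 0.6], [0, 0, 0, 0, 0, 0, 0.6], [0, 0, 0, 0, 0, 0, 0.6]]])

```text
clock: 10.5
ee_pos: [0.6466, 0.0949, 0.034]
ee_rot: [[0.119, 0.993, 0.0], [0.993, -0.119, 0.0], [0.0, 0.0, -1.0]]
wrist_force: [0.4, 0.1, 0.2]
grip_width: 0.0461
finger_force: 0.0
```

Request:
send_rows(motion=[[[0, 0, 0, 0, 0, 0, 0.8], [0, 0, 0, 0, 0, -10, 1], [0, 0, 0, 0, 0, -30, 1], [0, 0, 0, 0, 0, -40, 1], [0, 0, 0, 0, 0, -15, 1]]])

```text
clock: 11.0
ee_pos: [0.6479, 0.095, 0.1338]
ee_rot: [[0.119, 0.993, 0.006], [0.993, -0.119, 0.001], [0.001, 0.006, -1.0]]
wrist_force: [-0.3, -0.4, -0.2]
grip_width: 0.086
finger_force: 0.0
```

Request:
send_rows(motion=[[[0, 0, 0, -29, -31, 0, 1], [0, 0, 0, -30, -32, 0, 1], [0, 0, 0, -30, -32, 0, 1], [0, 0, 0, -30, -32, 0, 1], [0, 0, 0, -30, -32, 0, 1]]])

```text
clock: 11.5
ee_pos: [0.4693, -0.0348, 0.129]
ee_rot: [[0.119, 0.993, 0.0], [0.993, -0.119, -0.0], [-0.0, 0.0, -1.0]]
wrist_force: [1.5, -1.1, 1.1]
grip_width: 0.0941
finger_force: 0.0
```

Request:
send_rows(motion=[[[0, 0, 0, 0, 0, 25, 1], [0, 0, 0, 0, 0, 0, 1], [0, 0, 0, 0, 0, 0, 1], [0, 0, 0, 0, 0, 0, 1], [0, 0, 0, 0, 0, 0, 1]]])

```text
clock: 12.0
ee_pos: [0.4716, -0.0338, 0.1045]
ee_rot: [[0.118, 0.993, 0.001], [0.993, -0.118, -0.0], [-0.0, 0.001, -1.0]]
wrist_force: [0.0, -0.6, -1.0]
grip_width: 0.0941
finger_force: 0.0
```

Run:
```python
from h import *
im,c,o=caps(); s=manip.read_state(); print(s["ee_pos"])
for q in o: print(q, tool(q[2]-s["ee_pos"]))
```

```text
[ 0.47141699 -0.03381123  0.10437054]
([471, 37, 23, 22, 388], array([481.8,  47. ]), array([0.6482, 0.0949, 0.056 ])) [148.8 160.2  48.5]
([268, 211, 23, 25, 486], array([279.1, 223. ]), array([ 0.4699, -0.0291,  0.056 ])) [ 4.5 -2.1 48.4]
([282, 335, 19, 22, 358], array([291. , 345.3]), array([ 0.4668, -0.1377,  0.056 ])) [-103.7    7.7   48.4]
```

Vial 1 is seated in well 1. Next is vial 2.

Request:
send_rows(motion=[[[0, 0, 0, 4.5, -2, 14, 1], [0, 0, 0, 0, 0, 25, 1], [0, 0, 0, 0, 0, 20, 1], [0, 0, 0, 0, 0, 14, 1], [0, 0, 0, 0, 0, 0, 1]]])

```text
clock: 12.55
ee_pos: [0.4688, -0.0291, 0.0297]
ee_rot: [[0.119, 0.993, -0.003], [0.993, -0.119, 0.0], [0.0, -0.003, -1.0]]
wrist_force: [-1.1, 1.0, 0.8]
grip_width: 0.0938
finger_force: 0.0
```

Request:
send_rows(motion=[[[0, 0, 0, 0, 0, 1, 1], [0, 0, 0, 0, 0, 0, 0.6], [0, 0, 0, 0, 0, 0, 0.3], [0, 0, 0, 0, 0, 0, 0.2], [0, 0, 0, 0, 0, 0, 0.2]]])

```text
clock: 13.05
ee_pos: [0.4697, -0.0294, 0.0303]
ee_rot: [[0.119, 0.993, 0.001], [0.993, -0.119, -0.0], [-0.0, 0.001, -1.0]]
wrist_force: [0.2, -0.7, -0.1]
grip_width: 0.0654
finger_force: 0.0
```

Request:
send_rows(motion=[[[0, 0, 0, 0, 0, 0, 0.2], [0, 0, 0, 0, 0, 0, 0.2], [0, 0, 0, 0, 0, 0, 0.2], [0, 0, 0, 0, 0, 0, 0.2], [0, 0, 0, 0, 0, 0, 0.2]]])

```text
clock: 13.55
ee_pos: [0.4695, -0.0294, 0.0299]
ee_rot: [[0.119, 0.993, -0.0], [0.993, -0.119, 0.0], [0.0, -0.0, -1.0]]
wrist_force: [-1.0, 0.2, 0.0]
grip_width: 0.0257
finger_force: 21.9
```

Request:
send_rows(motion=[[[0, 0, 0, 0, 0, 0, 0.2], [0, 0, 0, 0, 0, 0, 0.2], [0, 0, 0, 0, 0, 0, 0.2], [0, 0, 0, 0, 0, 0, 0.2], [0, 0, 0, 0, 0, 0, 0.2]]])

```text
clock: 14.05
ee_pos: [0.4694, -0.0294, 0.0299]
ee_rot: [[0.119, 0.993, -0.0], [0.993, -0.119, -0.0], [-0.0, -0.0, -1.0]]
wrist_force: [-0.1, 0.6, -0.5]
grip_width: 0.0254
finger_force: 25.0
```

Request:
send_rows(motion=[[[0, 0, 0, 0, 0, -20, 0.2], [0, 0, 0, 0, 0, -30, 0.2], [0, 0, 0, 0, 0, -30, 0.2], [0, 0, 0, 0, 0, -20, 0.2], [0, 0, 0, 18, 16, 0, 0.2]]])

```text
clock: 14.55
ee_pos: [0.4881, -0.0143, 0.1329]
ee_rot: [[0.121, 0.993, 0.004], [0.993, -0.121, -0.001], [-0.0, 0.004, -1.0]]
wrist_force: [-0.7, -0.5, -0.5]
grip_width: 0.0255
finger_force: 25.0
```

Request:
send_rows(motion=[[[0, 0, 0, 32, 29, 0, 0.2], [0, 0, 0, 32, 29, 0, 0.2], [0, 0, 0, 32, 29, 0, 0.2], [0, 0, 0, 32, 29, 0, 0.2], [0, 0, 0, 32.4, 28.4, 0, 0.2]]])

```text
clock: 15.05
ee_pos: [0.6511, 0.1299, 0.1297]
ee_rot: [[0.119, 0.993, -0.0], [0.993, -0.119, -0.0], [-0.0, -0.0, -1.0]]
wrist_force: [1.3, -0.1, 0.4]
grip_width: 0.0253
finger_force: 25.0
```

Request:
send_rows(motion=[[[0, 0, 0, 0, 0, 20, 0.2], [0, 0, 0, 0, 0, 10, 0.2], [0, 0, 0, 0, 0, 0, 0.2], [0, 0, 0, 0, 0, 0, 0.2], [0, 0, 0, 0, 0, 0, 0.2]]])

```text
clock: 15.55
ee_pos: [0.6502, 0.1281, 0.1012]
ee_rot: [[0.12, 0.993, 0.001], [0.993, -0.12, 0.0], [0.0, 0.001, -1.0]]
wrist_force: [-0.0, 0.4, 0.2]
grip_width: 0.0254
finger_force: 25.0
```

```bash
cat >> h.py <<'E'
def rackcheck(f=None):
    "compare the wrist view rectified at rim height with a model-free reference: well darkness edges; saves picture"
    im=imaging.grab_frame("wrist"); c=imaging.get_calibration("wrist")
    X,Y=np.meshgrid(np.arange(.58,.73,.0004),np.arange(.06,.30,.0004),indexing="ij")
    q=(np.stack([X,Y,0*X+.03],-1)-np.array(c["origin"]))@np.array(c["rotation"]); v=q*[1,-1,-1]
    n=np.hypot(v[...,0],v[...,1]); t=np.arctan2(n,v[...,2]); K=np.array(c["intrinsics"])
    r=cv2.remap(im,(K[0,0]*v[...,0]/n*t+K[0,2]).astype(np.float32),(K[1,1]*v[...,1]/n*t+K[1,2]).astype(np.float32),cv2.INTER_CUBIC)
    if f: cv2.imwrite("pics/"+f,r[:,:,::-1])
    return r   # row -> x=.58+.0004*row, col -> y=.06+.0004*col
E
python3 - <<'E'
from h import *
s=manip.read_state(); print(s["ee_pos"])
r=rackcheck("rect2.png")
d=nets.regions_of("wrist","rack"); 
c=imaging.get_calibration("wrist")
for n in("rack",):
    for q in d[:2]: print(q["confidence"],at("wrist",q["uv"],.015,c))
b=snap("top","top1.png"); a=cv2.imread("pics/top0.png")[:,:,::-1]
dd=cv2.absdiff(a,b).max(2); print("timer/rack-rear diff",(dd[150:195,140:175]>50).sum())
E
```

```text
[0.65021134 0.12814801 0.10118722]
0.83 [0.65714901 0.20574512 0.015     ]
timer/rack-rear diff 1240
```

View pics/rect2.png

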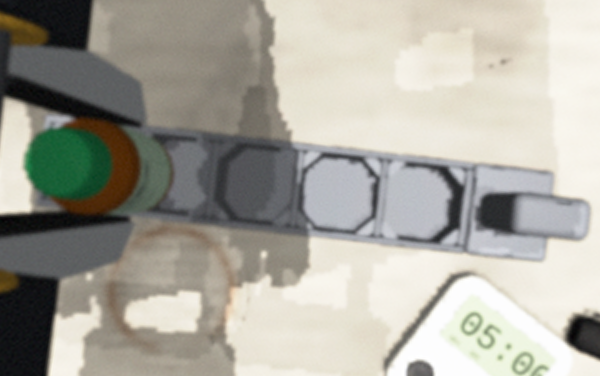

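The rack hasn't moved: the dividers at columns 213, 296 and 380 match the prediction. I'll lower vial 2 into well 2.

Request:
send_rows(motion=[[[0, 0, 0, 0, 0, 20, 0.2], [0, 0, 0, 0, 0, 20, 0.2], [0, 0, 0, 0, 0, 10, 0.2], [0, 0, 0, 0, 0, 8, 0.2], [0, 0, 0, 0, 0, 0, 0.2]]])

```text
clock: 16.2
ee_pos: [0.6498, 0.1286, 0.0414]
ee_rot: [[0.119, 0.993, -0.001], [0.993, -0.119, -0.0], [-0.0, -0.001, -1.0]]
wrist_force: [0.2, -1.2, -0.3]
grip_width: 0.0253
finger_force: 25.0
```

Request:
send_rows(motion=[[[0, 0, 0, 0, 0, 4, 0.2], [0, 0, 0, 0, 0, 4, 0.2], [0, 0, 0, 0, 0, 1, 0.2], [0, 0, 0, 0, 0, 0, 0.2], [0, 0, 0, 0, 0, 0, 0.2]]])

```text
clock: 16.7
ee_pos: [0.6506, 0.1287, 0.0338]
ee_rot: [[0.119, 0.993, 0.002], [0.993, -0.119, 0.0], [0.0, 0.002, -1.0]]
wrist_force: [1.3, 0.0, 5.0]
grip_width: 0.0252
finger_force: 25.0
```

Request:
send_rows(motion=[[[0, 0, 0, 0, 0, 0, 0.4], [0, 0, 0, 0, 0, 0, 0.6], [0, 0, 0, 0, 0, 0, 0.6], [0, 0, 0, 0, 0, 0, 0.8], [0, 0, 0, 0, 0, 0, 0.8]]])

```text
clock: 17.2
ee_pos: [0.6499, 0.1286, 0.0328]
ee_rot: [[0.119, 0.993, -0.0], [0.993, -0.119, -0.0], [-0.0, -0.0, -1.0]]
wrist_force: [0.4, 0.3, 0.1]
grip_width: 0.0618
finger_force: 0.0
```

Request:
send_rows(motion=[[[0, 0, 0, 0, 0, -15, 1], [0, 0, 0, 0, 0, -30, 1], [0, 0, 0, 0, 0, -35, 1], [0, 0, 0, 0, 0, -20, 1], [0, 0, 0, -20, -10, 0, 1]]])

```text
clock: 17.7
ee_pos: [0.6394, 0.1113, 0.1377]
ee_rot: [[0.117, 0.993, 0.007], [0.993, -0.117, 0.001], [0.002, 0.006, -1.0]]
wrist_force: [-0.5, -1.2, -0.0]
grip_width: 0.0939
finger_force: 0.0
```

Request:
send_rows(motion=[[[0, 0, 0, -45, -24, 0, 1], [0, 0, 0, -45, -24, 0, 1], [0, 0, 0, -45, -24, 0, 1], [0, 0, 0, -45, -24, 0, 1], [0, 0, 0, -45, -24, 0, 1]]])

```text
clock: 18.2
ee_pos: [0.4934, -0.0964, 0.1342]
ee_rot: [[0.119, 0.993, 0.002], [0.993, -0.119, -0.0], [-0.0, 0.002, -1.0]]
wrist_force: [1.1, -0.5, -0.3]
grip_width: 0.0939
finger_force: 0.0
```

Request:
send_rows(motion=[[[0, 0, 0, -41.5, -20, 0, 1], [0, 0, 0, 0, 0, 28, 1], [0, 0, 0, 0, 0, 0, 1], [0, 0, 0, 0, 0, 0, 1], [0, 0, 0, 0, 0, 0, 1]]])

```text
clock: 18.7
ee_pos: [0.4706, -0.1334, 0.1062]
ee_rot: [[0.118, 0.993, 0.001], [0.993, -0.118, -0.0], [-0.0, 0.001, -1.0]]
wrist_force: [0.3, 0.1, 0.5]
grip_width: 0.094
finger_force: 0.0
```

Run:
```python
from h import *
im,c,o=caps(); s=manip.read_state(); print(s["ee_pos"])
for q in o: print(q, tool(q[2]-s["ee_pos"]))
```

```text
[ 0.47062454 -0.13334582  0.10609916]
([266, 223, 24, 26, 487], array([277.5, 235.6]), array([ 0.4668, -0.1385,  0.056 ])) [-5.6 -3.3 50.1]
```

Request:
send_rows(motion=[[[0, 0, 0, -5.5, -3.3, 15, 1], [0, 0, 0, 0, 0, 25, 1], [0, 0, 0, 0, 0, 21, 1], [0, 0, 0, 0, 0, 14, 1], [0, 0, 0, 0, 0, 0, 1]]])

```text
clock: 19.25
ee_pos: [0.4655, -0.1382, 0.029]
ee_rot: [[0.118, 0.993, -0.002], [0.993, -0.118, 0.001], [0.001, -0.002, -1.0]]
wrist_force: [-0.7, -0.6, 0.1]
grip_width: 0.0941
finger_force: 0.0
```

Request:
send_rows(motion=[[[0, 0, 0, 0, 0, 1, 1], [0, 0, 0, 0, 0, 0, 0.6], [0, 0, 0, 0, 0, 0, 0.3], [0, 0, 0, 0, 0, 0, 0.2], [0, 0, 0, 0, 0, 0, 0.2]]])

```text
clock: 19.75
ee_pos: [0.466, -0.139, 0.0293]
ee_rot: [[0.119, 0.993, 0.0], [0.993, -0.119, -0.0], [-0.0, 0.001, -1.0]]
wrist_force: [0.0, 0.9, 0.6]
grip_width: 0.0653
finger_force: 0.0
```

Request:
send_rows(motion=[[[0, 0, 0, 0, 0, 0, 0.2], [0, 0, 0, 0, 0, 0, 0.2], [0, 0, 0, 0, 0, 0, 0.2], [0, 0, 0, 0, 0, 0, 0.2], [0, 0, 0, 0, 0, 0, 0.2]]])

```text
clock: 20.25
ee_pos: [0.4659, -0.139, 0.029]
ee_rot: [[0.119, 0.993, 0.0], [0.993, -0.119, -0.0], [-0.0, 0.0, -1.0]]
wrist_force: [-0.4, -0.2, 0.6]
grip_width: 0.0257
finger_force: 22.4
```

Request:
send_rows(motion=[[[0, 0, 0, 0, 0, 0, 0.2], [0, 0, 0, 0, 0, 0, 0.2], [0, 0, 0, 0, 0, 0, 0.2], [0, 0, 0, 0, 0, 0, 0.2], [0, 0, 0, 0, 0, 0, 0.2]]])

```text
clock: 20.75
ee_pos: [0.4658, -0.1389, 0.0289]
ee_rot: [[0.119, 0.993, -0.0], [0.993, -0.119, 0.0], [0.0, -0.0, -1.0]]
wrist_force: [0.2, -0.0, -0.3]
grip_width: 0.0255
finger_force: 25.0
```

Request:
send_rows(motion=[[[0, 0, 0, 0, 0, -20, 0.2], [0, 0, 0, 0, 0, -30, 0.2], [0, 0, 0, 0, 0, -30, 0.2], [0, 0, 0, 0, 0, -21, 0.2], [0, 0, 0, 20, 10, 0, 0.2]]])

```text
clock: 21.25
ee_pos: [0.4789, -0.1216, 0.1329]
ee_rot: [[0.121, 0.993, 0.004], [0.993, -0.121, -0.002], [-0.001, 0.005, -1.0]]
wrist_force: [-0.1, 0.2, -1.7]
grip_width: 0.0254
finger_force: 25.0
```

Request:
send_rows(motion=[[[0, 0, 0, 45, 21, 0, 0.2], [0, 0, 0, 45, 21, 0, 0.2], [0, 0, 0, 45, 21, 0, 0.2], [0, 0, 0, 45, 21, 0, 0.2], [0, 0, 0, 45, 21, 0, 0.2]]])

```text
clock: 21.75
ee_pos: [0.6099, 0.0926, 0.1299]
ee_rot: [[0.119, 0.993, -0.0], [0.993, -0.119, -0.0], [-0.0, -0.0, -1.0]]
wrist_force: [-1.0, -0.0, 0.0]
grip_width: 0.025
finger_force: 25.0
```

Request:
send_rows(motion=[[[0, 0, 0, 45, 21, 0, 0.2], [0, 0, 0, 31.5, 14.4, 0, 0.2], [0, 0, 0, 0, 0, 20, 0.2], [0, 0, 0, 0, 0, 10, 0.2], [0, 0, 0, 0, 0, 0, 0.2]]])

```text
clock: 22.25
ee_pos: [0.6525, 0.1618, 0.098]
ee_rot: [[0.12, 0.993, -0.003], [0.993, -0.12, -0.001], [-0.001, -0.003, -1.0]]
wrist_force: [-0.3, 0.2, -0.9]
grip_width: 0.0253
finger_force: 25.0
```

Request:
send_rows(motion=[[[0, 0, 0, 0, 0, 0, 0.2], [0, 0, 0, 0, 0, 0, 0.2], [0, 0, 0, 0, 0, 0, 0.2], [0, 0, 0, 0, 0, 0, 0.2], [0, 0, 0, 0, 0, 0, 0.2]]])

```text
clock: 22.75
ee_pos: [0.6536, 0.1623, 0.1003]
ee_rot: [[0.119, 0.993, 0.0], [0.993, -0.119, 0.0], [0.0, 0.0, -1.0]]
wrist_force: [0.4, -0.6, -0.8]
grip_width: 0.0256
finger_force: 25.0
```

Run:
```python
from h import *
s=manip.read_state(); print(s["ee_pos"])
a=cv2.imread("pics/rect2.png")[:,:,::-1]
b=rackcheck("rect3.png"); m=slice(None),slice(300,590)
d=cv2.absdiff(a,b).max(2)[m]; print((d>60).sum())
(dx,dy),rr=cv2.phaseCorrelate(np.float32(cv2.cvtColor(np.ascontiguousarray(a[:,300:590]),6)),np.float32(cv2.cvtColor(np.ascontiguousarray(b[:,300:590]),6))); print(dx,dy,rr)
q=nets.spot_in("wrist","rack_tab"); c=imaging.get_calibration("wrist"); print([(x["confidence"],at("wrist",x["uv"],.054,c)) for x in q[:2]])
```

```text
[0.65359273 0.16225765 0.10026276]
23195
0.7914197262163043 -0.08111521649823317 0.13780047946506077
[(0.82, array([0.66033775, 0.21974118, 0.054     ]))]
```

View pics/rect3.png

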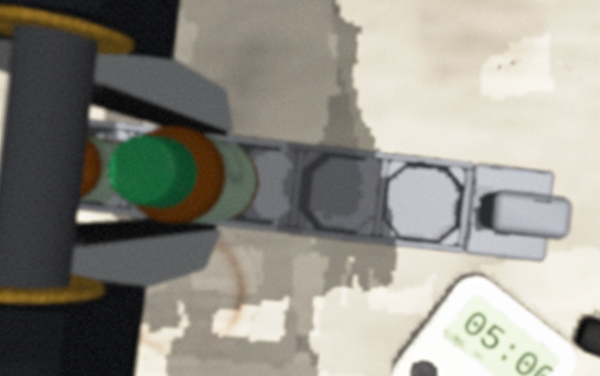

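The rack is still in place, with its rear edge at column 550. I'll seat vial 3 in well 3.

Request:
send_rows(motion=[[[0, 0, 0, 0, 0, 20, 0.2], [0, 0, 0, 0, 0, 20, 0.2], [0, 0, 0, 0, 0, 10, 0.2], [0, 0, 0, 0, 0, 8, 0.2], [0, 0, 0, 0, 0, 0, 0.2]]])

```text
clock: 23.35
ee_pos: [0.6532, 0.1623, 0.0412]
ee_rot: [[0.119, 0.993, -0.001], [0.993, -0.119, -0.0], [-0.0, -0.001, -1.0]]
wrist_force: [0.2, -0.5, -0.4]
grip_width: 0.0257
finger_force: 25.0
```

Request:
send_rows(motion=[[[0, 0, 0, 0, 0, 4, 0.2], [0, 0, 0, 0, 0, 4, 0.2], [0, 0, 0, 0, 0, 1, 0.2], [0, 0, 0, 0, 0, 0, 0.2], [0, 0, 0, 0, 0, 0, 0.2]]])

```text
clock: 23.85
ee_pos: [0.6536, 0.1624, 0.0331]
ee_rot: [[0.119, 0.993, 0.0], [0.993, -0.119, 0.0], [0.0, 0.0, -1.0]]
wrist_force: [0.6, 0.3, -0.3]
grip_width: 0.0255
finger_force: 25.0
```

Request:
send_rows(motion=[[[0, 0, 0, 0, 0, 0, 0.4], [0, 0, 0, 0, 0, 0, 0.6], [0, 0, 0, 0, 0, 0, 0.6], [0, 0, 0, 0, 0, 0, 0.8], [0, 0, 0, 0, 0, 0, 0.8]]])

```text
clock: 24.35
ee_pos: [0.6535, 0.1624, 0.033]
ee_rot: [[0.119, 0.993, 0.0], [0.993, -0.119, 0.0], [0.0, 0.0, -1.0]]
wrist_force: [-0.2, -0.7, 0.2]
grip_width: 0.0621
finger_force: 0.0
```

Request:
send_rows(motion=[[[0, 0, 0, 0, 0, -15, 1], [0, 0, 0, 0, 0, -30, 1], [0, 0, 0, 0, 0, -35, 1], [0, 0, 0, 0, 0, -20, 1], [0, 0, 0, -20, -10, 0, 1]]])

```text
clock: 24.85
ee_pos: [0.6429, 0.1451, 0.1377]
ee_rot: [[0.117, 0.993, 0.007], [0.993, -0.118, 0.001], [0.002, 0.006, -1.0]]
wrist_force: [0.6, -0.6, -0.2]
grip_width: 0.0938
finger_force: 0.0
```

Request:
send_rows(motion=[[[0, 0, 0, -45, -20, 0, 1], [0, 0, 0, -45, -10, 0, 1], [0, 0, 0, -45, -10, 0, 1], [0, 0, 0, -45, -10, 0, 1], [0, 0, 0, -45, -10, 0, 1]]])

```text
clock: 25.35
ee_pos: [0.5542, -0.0741, 0.1344]
ee_rot: [[0.119, 0.993, 0.002], [0.993, -0.119, -0.0], [-0.0, 0.002, -1.0]]
wrist_force: [0.5, -0.7, -0.4]
grip_width: 0.0937
finger_force: 0.0
```

Request:
send_rows(motion=[[[0, 0, 0, -45, -10, 0, 1], [0, 0, 0, -45, -10, 0, 1], [0, 0, 0, -45, -10, 0, 1], [0, 0, 0, -45, -10, 0, 1], [0, 0, 0, -45, -5, 0, 1]]])

```text
clock: 25.85
ee_pos: [0.4824, -0.2924, 0.1344]
ee_rot: [[0.119, 0.993, 0.001], [0.993, -0.119, -0.001], [-0.001, 0.001, -1.0]]
wrist_force: [1.2, 0.2, 0.1]
grip_width: 0.0942
finger_force: 0.0
```

Request:
send_rows(motion=[[[0, 0, 0, -45, -5, 0, 1], [0, 0, 0, -15.5, 0, 28, 1], [0, 0, 0, 0, 0, 0, 1], [0, 0, 0, 0, 0, 0, 1], [0, 0, 0, 0, 0, 0, 1]]])

```text
clock: 26.35
ee_pos: [0.4719, -0.3494, 0.1065]
ee_rot: [[0.118, 0.993, 0.001], [0.993, -0.118, -0.001], [-0.001, 0.001, -1.0]]
wrist_force: [0.1, 0.4, 0.0]
grip_width: 0.094
finger_force: 0.0
```

Run:
```python
from h import *
im,c,o=caps(); s=manip.read_state(); print(s["ee_pos"])
for q in o: print(q, tool(q[2]-s["ee_pos"]))
```

```text
[ 0.47196396 -0.34935517  0.10646846]
([272, 217, 23, 26, 479], array([283. , 229.3]), array([ 0.4727, -0.3503,  0.056 ])) [-0.8  0.8 50.5]
```

Request:
send_rows(motion=[[[0, 0, 0, -0.8, 0.8, 16, 1], [0, 0, 0, 0, 0, 25, 1], [0, 0, 0, 0, 0, 21, 1], [0, 0, 0, 0, 0, 14, 1], [0, 0, 0, 0, 0, 0, 1]]])

```text
clock: 26.9
ee_pos: [0.4716, -0.35, 0.028]
ee_rot: [[0.118, 0.993, -0.002], [0.993, -0.118, 0.001], [0.001, -0.002, -1.0]]
wrist_force: [0.0, 0.4, 1.6]
grip_width: 0.0938
finger_force: 0.0
```

Request:
send_rows(motion=[[[0, 0, 0, 0, 0, 0, 1], [0, 0, 0, 0, 0, 0, 0.6], [0, 0, 0, 0, 0, 0, 0.3], [0, 0, 0, 0, 0, 0, 0.2], [0, 0, 0, 0, 0, 0, 0.2]]])

```text
clock: 27.4
ee_pos: [0.4719, -0.351, 0.0293]
ee_rot: [[0.119, 0.993, 0.0], [0.993, -0.119, -0.0], [-0.0, 0.0, -1.0]]
wrist_force: [0.5, 0.4, -0.2]
grip_width: 0.0656
finger_force: 0.0
```

Request:
send_rows(motion=[[[0, 0, 0, 0, 0, 0, 0.2], [0, 0, 0, 0, 0, 0, 0.2], [0, 0, 0, 0, 0, 0, 0.2], [0, 0, 0, 0, 0, 0, 0.2], [0, 0, 0, 0, 0, 0, 0.2]]])

```text
clock: 27.9
ee_pos: [0.4718, -0.351, 0.0289]
ee_rot: [[0.119, 0.993, -0.0], [0.993, -0.119, 0.0], [0.0, -0.0, -1.0]]
wrist_force: [0.0, 0.4, -0.4]
grip_width: 0.0257
finger_force: 22.5
```

Request:
send_rows(motion=[[[0, 0, 0, 0, 0, 0, 0.2], [0, 0, 0, 0, 0, 0, 0.2], [0, 0, 0, 0, 0, 0, 0.2], [0, 0, 0, 0, 0, 0, 0.2], [0, 0, 0, 0, 0, 0, 0.2]]])

```text
clock: 28.4
ee_pos: [0.4718, -0.3509, 0.0289]
ee_rot: [[0.119, 0.993, 0.0], [0.993, -0.119, 0.0], [0.0, 0.0, -1.0]]
wrist_force: [-1.1, 0.5, -0.9]
grip_width: 0.0254
finger_force: 25.0
```

Request:
send_rows(motion=[[[0, 0, 0, 0, 0, -20, 0.2], [0, 0, 0, 0, 0, -30, 0.2], [0, 0, 0, 0, 0, -30, 0.2], [0, 0, 0, 0, 0, -21, 0.2], [0, 0, 0, 20, 0, 0, 0.2]]])

```text
clock: 28.9
ee_pos: [0.4749, -0.3327, 0.1328]
ee_rot: [[0.121, 0.993, 0.004], [0.993, -0.121, -0.003], [-0.003, 0.004, -1.0]]
wrist_force: [0.9, 0.6, -0.2]
grip_width: 0.0255
finger_force: 25.0
```

Request:
send_rows(motion=[[[0, 0, 0, 44, 8, 0, 0.2], [0, 0, 0, 44, 10, 0, 0.2], [0, 0, 0, 44, 10, 0, 0.2], [0, 0, 0, 44, 10, 0, 0.2], [0, 0, 0, 44, 10, 0, 0.2]]])

```text
clock: 29.4
ee_pos: [0.5477, -0.1154, 0.1287]
ee_rot: [[0.119, 0.993, -0.001], [0.993, -0.119, 0.001], [0.0, -0.002, -1.0]]
wrist_force: [0.3, -0.6, -0.6]
grip_width: 0.0253
finger_force: 25.0
```

Request:
send_rows(motion=[[[0, 0, 0, 44, 10, 0, 0.2], [0, 0, 0, 44, 10, 0, 0.2], [0, 0, 0, 44, 10, 0, 0.2], [0, 0, 0, 44, 10, 0, 0.2], [0, 0, 0, 44, 10, 0, 0.2]]])

```text
clock: 29.9
ee_pos: [0.6233, 0.0969, 0.1286]
ee_rot: [[0.119, 0.993, -0.002], [0.993, -0.119, -0.0], [-0.0, -0.002, -1.0]]
wrist_force: [0.2, -0.6, -0.2]
grip_width: 0.026
finger_force: 25.0
```

Request:
send_rows(motion=[[[0, 0, 0, 44, 10, 0, 0.2], [0, 0, 0, 44, 8, 0, 0.2], [0, 0, 0, 17, 2.8, 0, 0.2], [0, 0, 0, 0, 0, 20, 0.2], [0, 0, 0, 0, 0, 10, 0.2]]])

```text
clock: 30.4
ee_pos: [0.6554, 0.1971, 0.0968]
ee_rot: [[0.118, 0.993, -0.004], [0.993, -0.118, -0.001], [-0.001, -0.003, -1.0]]
wrist_force: [0.3, 0.1, -1.0]
grip_width: 0.0257
finger_force: 25.0
```

Request:
send_rows(motion=[[[0, 0, 0, 0, 0, 0, 0.2], [0, 0, 0, 0, 0, 0, 0.2], [0, 0, 0, 0, 0, 0, 0.2], [0, 0, 0, 0, 0, 0, 0.2], [0, 0, 0, 0, 0, 0, 0.2]]])

```text
clock: 30.9
ee_pos: [0.6573, 0.1957, 0.1005]
ee_rot: [[0.12, 0.993, 0.001], [0.993, -0.12, 0.0], [0.0, 0.001, -1.0]]
wrist_force: [0.2, 0.8, -0.8]
grip_width: 0.0255
finger_force: 25.0
```

Run:
```python
from h import *
s=manip.read_state(); print(s["ee_pos"])
b=rackcheck("rect4.png")
```

```text
[0.65730923 0.19570233 0.10048287]
```

View pics/rect4.png

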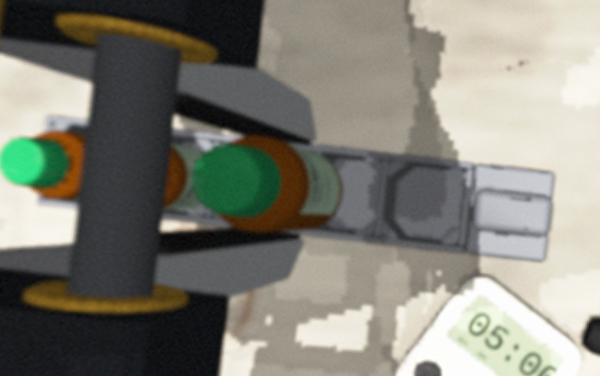

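The rack is unmoved, with its rear edge at column 550. I'll place vial 4 in well 4.

Request:
send_rows(motion=[[[0, 0, 0, 0, 0, 20, 0.2], [0, 0, 0, 0, 0, 20, 0.2], [0, 0, 0, 0, 0, 10, 0.2], [0, 0, 0, 0, 0, 8, 0.2], [0, 0, 0, 0, 0, 0, 0.2]]])

```text
clock: 31.45
ee_pos: [0.6569, 0.1957, 0.0413]
ee_rot: [[0.119, 0.993, -0.001], [0.993, -0.119, -0.0], [-0.0, -0.001, -1.0]]
wrist_force: [0.7, -0.1, -0.9]
grip_width: 0.0257
finger_force: 25.0
```

Request:
send_rows(motion=[[[0, 0, 0, 0, 0, 4, 0.2], [0, 0, 0, 0, 0, 4, 0.2], [0, 0, 0, 0, 0, 1, 0.2], [0, 0, 0, 0, 0, 0, 0.2], [0, 0, 0, 0, 0, 0, 0.2]]])

```text
clock: 31.95
ee_pos: [0.6572, 0.1959, 0.0332]
ee_rot: [[0.119, 0.993, 0.0], [0.993, -0.119, 0.0], [0.0, 0.0, -1.0]]
wrist_force: [-0.7, -0.1, -0.1]
grip_width: 0.0256
finger_force: 25.0
```

Request:
send_rows(motion=[[[0, 0, 0, 0, 0, 0, 0.4], [0, 0, 0, 0, 0, 0, 0.6], [0, 0, 0, 0, 0, 0, 0.6], [0, 0, 0, 0, 0, 0, 0.8], [0, 0, 0, 0, 0, 0, 0.8]]])

```text
clock: 32.45
ee_pos: [0.6571, 0.1959, 0.0329]
ee_rot: [[0.119, 0.993, -0.0], [0.993, -0.119, -0.0], [-0.0, -0.0, -1.0]]
wrist_force: [-0.1, -1.0, -0.2]
grip_width: 0.0619
finger_force: 0.0
```

Request:
send_rows(motion=[[[0, 0, 0, 0, 0, -15, 0.9], [0, 0, 0, 0, 0, -30, 0.9], [0, 0, 0, 0, 0, -35, 0.9], [0, 0, 0, 0, 0, -20, 0.9], [0, 0, 0, 0, 0, 0, 0.9]]])

```text
clock: 32.95
ee_pos: [0.6585, 0.1962, 0.1378]
ee_rot: [[0.119, 0.993, 0.006], [0.993, -0.119, 0.002], [0.002, 0.006, -1.0]]
wrist_force: [-0.2, -1.1, -0.2]
grip_width: 0.0848
finger_force: 0.0
```

Request:
send_rows(motion=[[[0, 0, 0, -45, 3, -14, 1], [0, 0, 0, -45, 3, -14, 1], [0, 0, 0, -45, 3, -14, 1], [0, 0, 0, -45, 3, -14, 1], [0, 0, 0, -45, 3, -14, 1]]])

```text
clock: 33.45
ee_pos: [0.6445, -0.031, 0.203]
ee_rot: [[0.119, 0.993, -0.001], [0.993, -0.119, 0.0], [-0.0, -0.001, -1.0]]
wrist_force: [0.3, -0.0, -0.5]
grip_width: 0.0945
finger_force: 0.0
```

Request:
send_rows(motion=[[[0, 0, 0, -45, 4, 0, 1], [0, 0, 0, -45, 4, 0, 1], [0, 0, 0, -45, 4, 0, 1], [0, 0, 0, -45, 4, 0, 1], [0, 0, 0, -45, 4, 0, 1]]])

```text
clock: 33.95
ee_pos: [0.6377, -0.2568, 0.2024]
ee_rot: [[0.119, 0.993, -0.001], [0.993, -0.119, 0.0], [0.0, -0.001, -1.0]]
wrist_force: [-0.4, -0.4, -0.1]
grip_width: 0.0938
finger_force: 0.0
```

Request:
send_rows(motion=[[[0, 0, 0, 0, 0, 0, 1], [0, 0, 0, 0, 0, 0, 1], [0, 0, 0, 0, 0, 0, 1], [0, 0, 0, 0, 0, 0, 1], [0, 0, 0, 0, 0, 0, 1]]])

```text
clock: 34.45
ee_pos: [0.6385, -0.254, 0.2031]
ee_rot: [[0.118, 0.993, 0.0], [0.993, -0.118, -0.0], [-0.0, 0.0, -1.0]]
wrist_force: [0.5, 0.8, 0.9]
grip_width: 0.0941
finger_force: 0.0
```

```bash
cat >> h.py <<'E'
def rect(f,z,x0,x1,y0,y1,s):
    im=imaging.grab_frame("wrist"); c=imaging.get_calibration("wrist")
    X,Y=np.meshgrid(np.arange(x0,x1,s),np.arange(y0,y1,s),indexing="ij")
    q=(np.stack([X,Y,0*X+z],-1)-np.array(c["origin"]))@np.array(c["rotation"]); v=q*[1,-1,-1]
    n=np.hypot(v[...,0],v[...,1]); t=np.arctan2(n,v[...,2]); K=np.array(c["intrinsics"])
    r=cv2.remap(im,(K[0,0]*v[...,0]/n*t+K[0,2]).astype(np.float32),(K[1,1]*v[...,1]/n*t+K[1,2]).astype(np.float32),cv2.INTER_CUBIC)
    cv2.imwrite("pics/"+f,r[:,:,::-1])
E
python3 - <<'E'
from h import *
s=manip.read_state(); print(s["ee_pos"])
rect("lane.png",.036,.56,.72,-.30,.10,.0005)
snap("wrist","w5.png")
E
```

```text
[ 0.63852421 -0.253971    0.20314558]
```

View pics/lane.png

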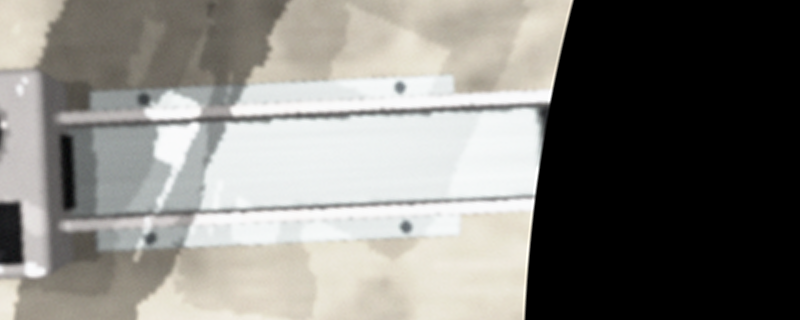

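The lane view gives wall centre lines at rows 118 and 225 at column 60, and 98 and 204 at column 540. The lane is therefore tilted about 2.45°, with its middle at x≈0.6355 for y=−0.03. I'll take one look at the mouth and the rack.

Request:
send_rows(motion=[[[0, 0, 0, 41, -5, 0, 1], [0, 0, 0, 41, -5, 0, 1], [0, 0, 0, 41, -5, 0, 1], [0, 0, 0, 41, -5, 0, 1], [0, 0, 0, 0, 0, 0, 1]]])

```text
clock: 35.05
ee_pos: [0.638, -0.0852, 0.2034]
ee_rot: [[0.114, 0.993, 0.0], [0.993, -0.114, 0.001], [0.001, 0.0, -1.0]]
wrist_force: [0.3, -0.3, 0.5]
grip_width: 0.0937
finger_force: 0.0
```

Request:
send_rows(motion=[[[0, 0, 0, 0, 0, 0, 1], [0, 0, 0, 0, 0, 0, 1], [0, 0, 0, 0, 0, 0, 1], [0, 0, 0, 0, 0, 0, 1], [0, 0, 0, 0, 0, 0, 1]]])

```text
clock: 35.55
ee_pos: [0.6379, -0.0905, 0.2028]
ee_rot: [[0.12, 0.993, -0.0], [0.993, -0.12, 0.0], [-0.0, -0.0, -1.0]]
wrist_force: [-0.1, -1.3, 0.8]
grip_width: 0.0941
finger_force: 0.0
```

Run:
```python
from h import *
s=manip.read_state(); print(s["ee_pos"])
rect("mouth.png",.033,.57,.72,-.10,.29,.0005)
```

```text
[ 0.6379011  -0.09052395  0.20284553]
```

View pics/mouth.png

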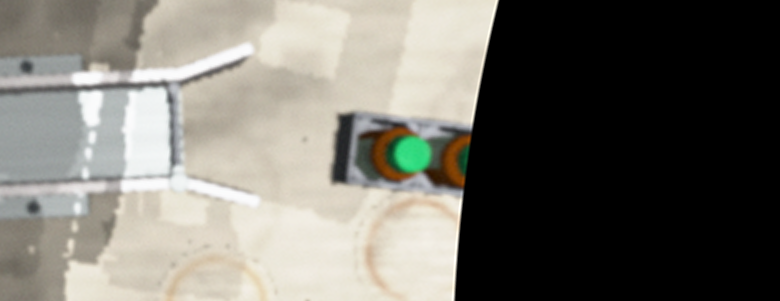

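Request:
send_rows(motion=[[[0, 0, -0.85, 40, -2, 0, 1], [0, 0, 0, 43, -2, 5, 1], [0, 0, 0, 43, -2, 5, 1], [0, 0, 0, 43, -2, 5, 1], [0, 0, 0, 43, -2, 5, 1]]])

```text
clock: 36.1
ee_pos: [0.6507, 0.1235, 0.1828]
ee_rot: [[0.105, 0.994, 0.0], [0.994, -0.105, -0.0], [-0.0, 0.0, -1.0]]
wrist_force: [0.7, 0.1, -0.2]
grip_width: 0.0936
finger_force: 0.0
```

Request:
send_rows(motion=[[[0, 0, 0, 43, -2, 5, 1], [0, 0, 0, 43, -2, 5, 1], [0, 0, 0, 43, -2, 8, 1], [0, 0, 0, 0, 0, 0, 1], [0, 0, 0, 0, 0, 0, 1]]])

```text
clock: 36.6
ee_pos: [0.658, 0.2514, 0.1643]
ee_rot: [[0.103, 0.995, -0.001], [0.995, -0.103, -0.0], [-0.0, -0.001, -1.0]]
wrist_force: [0.4, -0.3, -0.9]
grip_width: 0.0941
finger_force: 0.0
```

Request:
send_rows(motion=[[[0, 0, 0, 0, 0, 0, 1], [0, 0, 0, 0, 0, 0, 1], [0, 0, 0, 0, 0, 0, 1], [0, 0, 0, 0, 0, 0, 1], [0, 0, 0, 0, 0, 0, 1]]])

```text
clock: 37.1
ee_pos: [0.6583, 0.2506, 0.1651]
ee_rot: [[0.105, 0.994, 0.0], [0.994, -0.105, 0.0], [0.0, 0.0, -1.0]]
wrist_force: [0.2, -0.2, -0.3]
grip_width: 0.0945
finger_force: 0.0
```

Run:
```python
from h import *
s=manip.read_state(); print(s["ee_pos"],s["joints"])
rect("tab.png",.078,.60,.72,.18,.32,.00025)
```

```text
[0.65833778 0.25055951 0.16512838] [ 3.11684280e-01  6.85834534e-01  1.04967119e+00 -5.87801161e-07
  1.40585102e+00  4.16734981e-01]
```

View pics/tab.png

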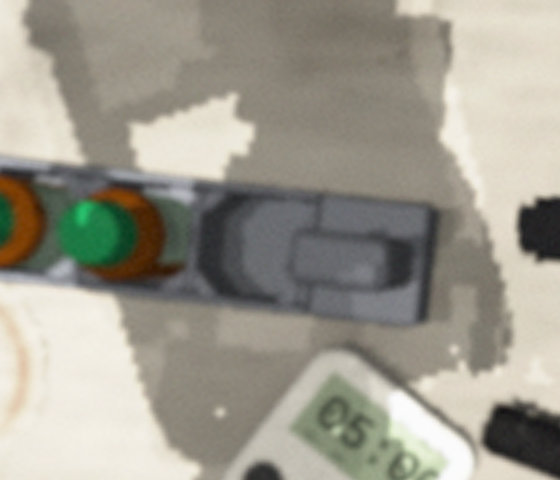

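The tab top is centred at (338,260) in this view, i.e. (0.665, 0.2645), which matches the model. I'll grip it.

Request:
send_rows(motion=[[[0, 0, 0, 15, 5, 0, 1], [0, 0, 0, 0, 0, 30, 1], [0, 0, 0, 0, 0, 40, 1], [0, 0, 0, 0, 0, 30, 0.8], [0, 0, 0, 0, 0, 20, 0.6]]], squeeze=40)

```text
clock: 37.65
ee_pos: [0.6638, 0.2649, 0.0421]
ee_rot: [[0.104, 0.995, -0.003], [0.995, -0.104, -0.001], [-0.001, -0.003, -1.0]]
wrist_force: [0.3, -0.2, -0.8]
grip_width: 0.0815
finger_force: 0.0
```

Request:
send_rows(motion=[[[0, 0, 0, 0, 0, 0, 0.5], [0, 0, 0, 0, 0, 0, 0.3], [0, 0, 0, 0, 0, 0, 0.2], [0, 0, 0, 0, 0, 0, 0.1], [0, 0, 0, 0, 0, 0, 0.05]]])

```text
clock: 38.15
ee_pos: [0.6651, 0.2654, 0.046]
ee_rot: [[0.104, 0.995, 0.001], [0.995, -0.104, 0.0], [0.001, 0.001, -1.0]]
wrist_force: [0.3, -0.3, -1.0]
grip_width: 0.0413
finger_force: 0.0
```

Request:
send_rows(motion=[[[0, 0, 0, 0, 0, 0, 0.05], [0, 0, 0, 0, 0, 0, 0.05], [0, 0, 0, 0, 0, 0, 0.05], [0, 0, 0, 0, 0, 0, 0.05], [0, 0, 0, 0, 0, 0, 0.05]]])

```text
clock: 38.65
ee_pos: [0.6648, 0.2653, 0.045]
ee_rot: [[0.105, 0.995, -0.0], [0.995, -0.105, 0.0], [0.0, -0.0, -1.0]]
wrist_force: [-0.3, -0.3, 0.8]
grip_width: 0.0138
finger_force: 40.0
```

Request:
send_rows(motion=[[[0, 0, 0, 0, 0, 0, 0.05], [0, 0, 0, 0, 0, 0, 0.05], [0, 0, 0, 0, 0, 0, 0.05], [0, 0, 0, 0, 0, 0, 0.05], [0, 0, 0, 0, 0, 0, 0.05]]])

```text
clock: 39.15
ee_pos: [0.6647, 0.2653, 0.0449]
ee_rot: [[0.104, 0.995, -0.0], [0.995, -0.104, -0.0], [-0.0, -0.0, -1.0]]
wrist_force: [-0.7, 0.4, 0.8]
grip_width: 0.0138
finger_force: 40.0
```

Request:
send_rows(motion=[[[0, 0, -0.85, -3.2, -4.2, 0, 0.05], [0, 0, -0.85, -3.2, -4.2, 0, 0.05], [0, 0, -0.85, -3.2, -4.2, 0, 0.05], [0, 0, -0.85, -3.2, -4.2, 0, 0.05], [0, 0, -0.85, -3.2, -4.2, 0, 0.05]]])

```text
clock: 39.65
ee_pos: [0.6422, 0.2506, 0.0449]
ee_rot: [[0.029, 1.0, -0.0], [1.0, -0.029, -0.0], [-0.0, -0.0, -1.0]]
wrist_force: [1.3, 1.6, -1.2]
grip_width: 0.0139
finger_force: 40.0
```

Request:
send_rows(motion=[[[0, 0, -0.84, -3.2, -4.2, 0, 0.05], [0, 0, -0.84, -3.2, -4.2, 0, 0.05], [0, 0, -0.84, -3.2, -4.2, 0, 0.05], [0, 0, -0.84, -3.2, -4.2, 0, 0.05], [0, 0, -0.84, -3.2, -4.2, 0, 0.05]]])

```text
clock: 40.15
ee_pos: [0.6212, 0.2347, 0.0449]
ee_rot: [[-0.044, 0.999, -0.0], [0.999, 0.044, -0.0], [-0.0, -0.0, -1.0]]
wrist_force: [1.6, 2.5, -1.1]
grip_width: 0.0136
finger_force: 40.0
```

Request:
send_rows(motion=[[[0, 0, 0, 0, 0, 0, 0.05], [0, 0, 0, 0, 0, 0, 0.05], [0, 0, 0, 0, 0, 0, 0.05], [0, 0, 0, 0, 0, 0, 0.05], [0, 0, 0, 0, 0, 0, 0.05]]])

```text
clock: 40.65
ee_pos: [0.6217, 0.2348, 0.0449]
ee_rot: [[-0.043, 0.999, -0.0], [0.999, 0.043, -0.0], [-0.0, -0.0, -1.0]]
wrist_force: [-1.3, -1.9, 0.1]
grip_width: 0.0138
finger_force: 40.0
```

Run:
```python
from h import *
np.set_printoptions(precision=4,suppress=True)
s=manip.read_state(); p=s["ee_pos"];R=s["ee_rot"];print(p,R[:,0],s["wrist_force"],s["torque"],s["joints"])
print("front",p-R[:,0]*.19)
b=snap("top","top2.png"); c=b[145:215,130:400]; cv2.imwrite("pics/top2c.png",cv2.resize(c[:,:,::-1],None,fx=2.9,fy=2.9,interpolation=2))
```

```text
[0.6217 0.2348 0.0449] [-0.0426  0.9991 -0.0002] [-1.2942 -1.8743  0.1026] [-0.5121  0.4106 -0.1117] [ 0.3061  0.7089  1.302  -0.0002  1.1309  0.2636]
front [0.6298 0.045  0.045 ]
```

View pics/top2c.png

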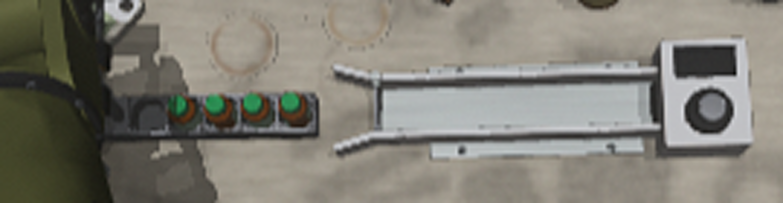

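The rack is lined up with the mouth; both mid-lines are near row 107. I'll push it in.

Request:
send_rows(motion=[[[0, 0, 0, -6, 0, 0, 0.05], [0, 0, 0, -10, 0, 0, 0.05], [0, 0, 0, -10, 0, 0, 0.05], [0, 0, 0, -10, 0, 0, 0.05], [0, 0, 0, -10, 0, 0, 0.05]]])

```text
clock: 41.2
ee_pos: [0.6236, 0.1878, 0.0449]
ee_rot: [[-0.042, 0.999, -0.0], [0.999, 0.042, 0.0], [0.0, -0.0, -1.0]]
wrist_force: [0.2, 1.8, -0.9]
grip_width: 0.0136
finger_force: 40.0
```

Request:
send_rows(motion=[[[0, 0, 0, -10, 0, 0, 0.05], [0, 0, 0, -10, 0, 0, 0.05], [0, 0, 0, -10, 0, 0, 0.05], [0, 0, 0, -10, 0, 0, 0.05], [0, 0, 0, -10, 0, 0, 0.05]]])

```text
clock: 41.7
ee_pos: [0.6253, 0.1387, 0.0449]
ee_rot: [[-0.042, 0.999, -0.001], [0.999, 0.042, 0.001], [0.001, -0.001, -1.0]]
wrist_force: [-5.4, 16.9, 4.0]
grip_width: 0.014
finger_force: 40.1
```

Request:
send_rows(motion=[[[0, 0, 0, -10, 0, 0, 0.05], [0, 0, 0, -10, 0, 0, 0.05], [0, 0, 0, -10, 0, 0, 0.05], [0, 0, 0, -10, 0, 0, 0.05], [0, 0, 0, -10, 0, 0, 0.05]]])

```text
clock: 42.2
ee_pos: [0.6274, 0.0885, 0.0449]
ee_rot: [[-0.042, 0.999, -0.001], [0.999, 0.042, 0.001], [0.001, -0.001, -1.0]]
wrist_force: [-3.9, 5.2, 1.1]
grip_width: 0.0137
finger_force: 40.0
```

Request:
send_rows(motion=[[[0, 0, 0, -10, 0.3, 0, 0.05], [0, 0, 0, -10, 0.3, 0, 0.05], [0, 0, 0, -10, 0, 0, 0.05], [0, 0, 0, -10, 0, 0, 0.05], [0, 0, 0, -10, 0, 0, 0.05]]])

```text
clock: 42.7
ee_pos: [0.6301, 0.0386, 0.0449]
ee_rot: [[-0.043, 0.999, -0.001], [0.999, 0.043, 0.001], [0.001, -0.001, -1.0]]
wrist_force: [-3.0, 5.5, 1.6]
grip_width: 0.0139
finger_force: 40.0
```

Request:
send_rows(motion=[[[0, 0, 0, -10, 0, 0, 0.05], [0, 0, 0, -10, 0, 0, 0.05], [0, 0, 0, -10, 0, 0, 0.05], [0, 0, 0, -10, 0, 0, 0.05], [0, 0, 0, -10, 0, 0, 0.05]]])

```text
clock: 43.2
ee_pos: [0.6322, -0.0113, 0.0449]
ee_rot: [[-0.043, 0.999, -0.001], [0.999, 0.043, 0.001], [0.001, -0.001, -1.0]]
wrist_force: [-3.4, 4.3, 0.8]
grip_width: 0.0138
finger_force: 40.0
```

Request:
send_rows(motion=[[[0, 0, 0, -10, 0, 0, 0.05], [0, 0, 0, -10, 0, 0, 0.05], [0, 0, 0, -10, 0, 0, 0.05], [0, 0, 0, -10, 0, 0, 0.05], [0, 0, 0, -10, 0, 0, 0.05]]])

```text
clock: 43.7
ee_pos: [0.6343, -0.0613, 0.0449]
ee_rot: [[-0.043, 0.999, -0.001], [0.999, 0.043, 0.001], [0.001, -0.001, -1.0]]
wrist_force: [-3.6, 4.8, 0.8]
grip_width: 0.0135
finger_force: 40.0
```

Nearly home, so slower now, watching the force.

Request:
send_rows(motion=[[[0, 0, 0, -4, 0, 0, 0.05], [0, 0, 0, -4, 0, 0, 0.05], [0, 0, 0, -4, 0, 0, 0.05], [0, 0, 0, -3, 0, 0, 0.05], [0, 0, 0, -2, 0, 0, 0.05]]])

```text
clock: 44.2
ee_pos: [0.6356, -0.0782, 0.0449]
ee_rot: [[-0.043, 0.999, 0.0], [0.999, 0.043, -0.0], [-0.0, 0.0, -1.0]]
wrist_force: [-0.3, 1.9, 0.3]
grip_width: 0.0137
finger_force: 40.0
```

Request:
send_rows(motion=[[[0, 0, 0, -1, 0, 0, 0.05], [0, 0, 0, -1, 0, 0, 0.05], [0, 0, 0, -1, 0, 0, 0.05], [0, 0, 0, -1, 0, 0, 0.05], [0, 0, 0, -1, 0, 0, 0.05]]])

```text
clock: 44.7
ee_pos: [0.6358, -0.0816, 0.045]
ee_rot: [[-0.043, 0.999, -0.0], [0.999, 0.043, 0.002], [0.002, -0.0, -1.0]]
wrist_force: [-0.7, 14.3, 2.4]
grip_width: 0.0139
finger_force: 40.0
```

Request:
send_rows(motion=[[[0, 0, 0, -1, 0, 0, 0.05], [0, 0, 0, 0, 0, 0, 0.05], [0, 0, 0, 0, 0, 0, 0.05], [0, 0, 0, 0, 0, 0, 0.05], [0, 0, 0, 0, 0, 0, 0.05]]])

```text
clock: 45.2
ee_pos: [0.6358, -0.0817, 0.0451]
ee_rot: [[-0.044, 0.999, -0.0], [0.999, 0.044, 0.003], [0.003, -0.0, -1.0]]
wrist_force: [-2.5, 14.9, 2.5]
grip_width: 0.0136
finger_force: 40.0
```

Run:
```python
from h import *
s=manip.read_state(); print(s["ee_pos"],s["wrist_force"])
rect("home.png",.033,.57,.72,-.12,.08,.0004)
```

```text
[ 0.6358394  -0.08166871  0.04508738] [-2.54265926 14.89361896  2.54464787]
```

View pics/home.png

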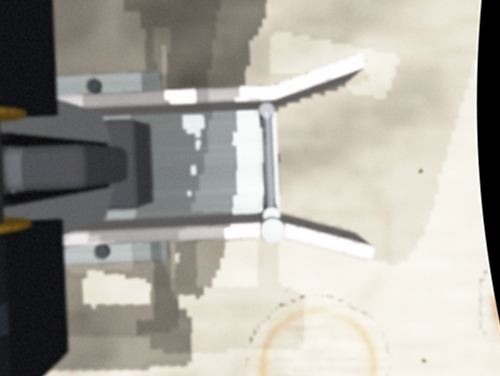

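The gate leaf is shut (column 268) and a steady 15 N shows the rack is against its stop. I'll release it and go to look at the button.

Request:
send_rows(motion=[[[0, 0, 0, 0, 0, 0, 0.3], [0, 0, 0, 0, 0, 0, 0.5], [0, 0, 0, 0, 0, 0, 0.5], [0, 0, 0, 0, 0, 0, 0.5], [0, 0, 0, 0, 0, 0, 0.5]]])

```text
clock: 45.75
ee_pos: [0.6359, -0.084, 0.045]
ee_rot: [[-0.043, 0.999, 0.0], [0.999, 0.043, -0.0], [-0.0, 0.0, -1.0]]
wrist_force: [-0.9, -0.4, 0.0]
grip_width: 0.0462
finger_force: 0.0
```

Request:
send_rows(motion=[[[0, 0, 0, 0, 0, -15, 0.5], [0, 0, 0, 0, 0, -30, 0.5], [0, 0, 0, 0, 0, -35, 1], [0, 0, 0, 0, 0, -35, 1], [0, 0, 0, -20, -2, 0, 1]]])

```text
clock: 46.25
ee_pos: [0.6368, -0.1028, 0.1669]
ee_rot: [[-0.045, 0.999, 0.009], [0.999, 0.045, -0.002], [-0.002, 0.009, -1.0]]
wrist_force: [-0.3, -0.7, -0.5]
grip_width: 0.0675
finger_force: 0.0
```

Request:
send_rows(motion=[[[0, 0, 0, -43, -3, 0, 1], [0, 0, 0, -43, -3, 0, 1], [0, 0, 0, -43, -3, 0, 1], [0, 0, 0, -43, -3, 0, 1], [0, 0, 0, -43, -3, 0, 1]]])

```text
clock: 46.75
ee_pos: [0.6287, -0.3211, 0.1615]
ee_rot: [[-0.043, 0.999, 0.001], [0.999, 0.043, -0.001], [-0.001, 0.001, -1.0]]
wrist_force: [0.2, 0.5, -0.4]
grip_width: 0.0939
finger_force: 0.0
```

Request:
send_rows(motion=[[[0, 0, 0, -43, -1, 0, 1], [0, 0, 0, 0, 0, 0, 1], [0, 0, 0, 0, 0, 0, 1], [0, 0, 0, 0, 0, 0, 1], [0, 0, 0, 0, 0, 0, 1]]])

```text
clock: 47.25
ee_pos: [0.6303, -0.361, 0.1607]
ee_rot: [[-0.044, 0.999, 0.0], [0.999, 0.044, -0.0], [-0.0, 0.0, -1.0]]
wrist_force: [-0.0, 0.8, -0.5]
grip_width: 0.0939
finger_force: 0.0
```

Run:
```python
from h import *
s=manip.read_state(); print(s["ee_pos"],s["ee_rot"][:,0])
rect("btn.png",.062,.57,.73,-.37,-.12,.0004)
c=imaging.get_calibration("wrist")
for n in("start_top","start"):
  for d in nets.spot_in("wrist",n)[:2]: print(n,d["confidence"],d["uv"],at("wrist",d["uv"],.062,c))
```

```text
[ 0.63025194 -0.36096411  0.16067328] [-4.43791558e-02  9.99014733e-01 -2.32378666e-04]
start_top 0.93 [283.1, 159.7] [ 0.62916906 -0.3142735   0.062     ]
start_top 0.23 [285.5, 66.7] [ 0.62756758 -0.23367172  0.062     ]
```

View pics/btn.png

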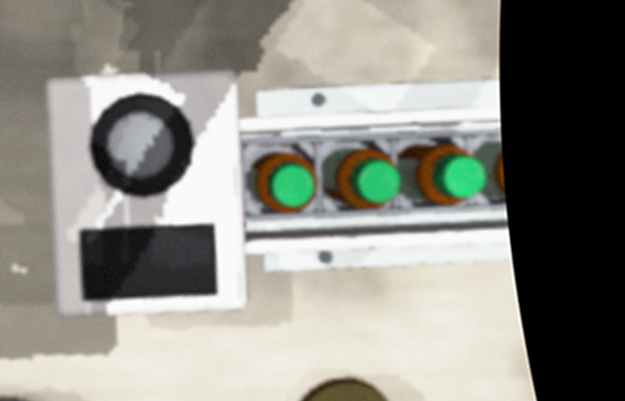

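The button is at (142,145) in this view, i.e. (0.6285, −0.314), and the network agrees. The rack front sits against the box face. I'll press with closed fingers.

Request:
send_rows(motion=[[[0, 0, 0, 20, 0, 0, 0], [0, 0, 0, 27, 0, 0, 0], [0, 0, 0, 0, -1, 0, 0], [0, 0, 0, 0, 0, 20, 0], [0, 0, 0, 0, 0, 20, 0]]], squeeze=10)

```text
clock: 47.9
ee_pos: [0.6271, -0.3155, 0.1203]
ee_rot: [[-0.043, 0.999, 0.001], [0.999, 0.043, -0.001], [-0.001, 0.001, -1.0]]
wrist_force: [0.2, -0.7, 0.1]
grip_width: 0.0573
finger_force: 0.0
```

Request:
send_rows(motion=[[[0, 0, 0, 0, 0, 20, 0], [0, 0, 0, 0, 0, 15, 0], [0, 0, 0, 0, 0, 0, 0], [0, 0, 0, 0, 0, 0, 0], [0, 0, 0, 0, 0, 0, 0]]])

```text
clock: 48.4
ee_pos: [0.6273, -0.3157, 0.0864]
ee_rot: [[-0.043, 0.999, 0.002], [0.999, 0.043, -0.001], [-0.001, 0.002, -1.0]]
wrist_force: [0.0, -0.1, -0.4]
grip_width: 0.0174
finger_force: 0.0
```

Request:
send_rows(motion=[[[0, 0, 0, 0, 0, 2, 0], [0, 0, 0, 0, 0, 2, 0], [0, 0, 0, 0, 0, 2, 0], [0, 0, 0, 0, 0, 0, 0], [0, 0, 0, 0, 0, 0, 0]]])

```text
clock: 48.9
ee_pos: [0.6268, -0.3154, 0.0789]
ee_rot: [[-0.043, 0.999, -0.0], [0.999, 0.043, 0.0], [0.0, -0.0, -1.0]]
wrist_force: [0.4, -0.1, -1.3]
grip_width: -0.0001
finger_force: 0.0
```

Request:
send_rows(motion=[[[0, 0, 0, 1, 1, 2, 0], [0, 0, 0, 0, 0, 2, 0], [0, 0, 0, 0, 0, 2, 0], [0, 0, 0, 0, 0, 2, 0], [0, 0, 0, 0, 0, 0, 0]]])

```text
clock: 49.4
ee_pos: [0.6279, -0.3143, 0.0713]
ee_rot: [[-0.043, 0.999, 0.001], [0.999, 0.043, -0.0], [-0.0, 0.001, -1.0]]
wrist_force: [0.5, 1.4, 3.8]
grip_width: 0.0006
finger_force: 1.9
```

Request:
send_rows(motion=[[[0, 0, 0, 0, 0, 1, 0], [0, 0, 0, 0, 0, 1, 0], [0, 0, 0, 0, 0, 1, 0], [0, 0, 0, 0, 0, 1, 0], [0, 0, 0, 0, 0, 0, 0]]])

```text
clock: 49.9
ee_pos: [0.6282, -0.3145, 0.0707]
ee_rot: [[-0.043, 0.999, 0.002], [0.999, 0.043, -0.001], [-0.001, 0.002, -1.0]]
wrist_force: [-11.4, 6.8, 28.9]
grip_width: 0.0003
finger_force: 14.4
```

Request:
send_rows(motion=[[[0, 0, 0, 0, 0, -4, 0], [0, 0, 0, 0, 0, 0, 0], [0, 0, 0, 0, 0, 0, 0], [0, 0, 0, 0, 0, 0, 0], [0, 0, 0, 0, 0, 0, 0]]])

```text
clock: 50.4
ee_pos: [0.6281, -0.3144, 0.0713]
ee_rot: [[-0.043, 0.999, 0.001], [0.999, 0.043, -0.0], [-0.0, 0.001, -1.0]]
wrist_force: [0.5, 0.5, 6.0]
grip_width: 0.0007
finger_force: 3.5
```

Request:
send_rows(motion=[[[0, 0, 0, 0, 0, -2, 0], [0, 0, 0, 0, 0, 0, 0], [0, 0, 0, 0, 0, 0, 0], [0, 0, 0, 0, 0, 0, 0], [0, 0, 0, 0, 0, 0, 0]]])

```text
clock: 50.9
ee_pos: [0.6278, -0.3143, 0.0729]
ee_rot: [[-0.043, 0.999, 0.0], [0.999, 0.043, -0.0], [-0.0, 0.0, -1.0]]
wrist_force: [2.1, -0.7, 3.3]
grip_width: 0.0006
finger_force: 1.6
```

Request:
send_rows(motion=[[[0, 0, 0, 0, 0, -2, 0], [0, 0, 0, 0, 0, 0, 0], [0, 0, 0, 0, 0, 0, 0], [0, 0, 0, 0, 0, 0, 0], [0, 0, 0, 0, 0, 0, 0]]])

```text
clock: 51.4
ee_pos: [0.6276, -0.3143, 0.0748]
ee_rot: [[-0.043, 0.999, -0.0], [0.999, 0.043, 0.0], [0.0, -0.0, -1.0]]
wrist_force: [0.6, 0.3, 2.5]
grip_width: 0.0005
finger_force: 1.1
```

The force curve fits the spring: about 4 N at 0.0713, then a hard stop at 0.0707, some 6 mm below the rest height. The button went fully down. I'll retreat and check.

Request:
send_rows(motion=[[[0, 0, 0, 0, 0, -10, 0], [0, 0, 0, 0, 0, -30, 0], [0, 0, 0, 0, 0, -40, 0], [0, 0, 0, 0, -20, -40, 0.3], [0, 0, 0, 0, -40, -10, 0.5]]])

```text
clock: 51.9
ee_pos: [0.5691, -0.317, 0.2097]
ee_rot: [[-0.044, 0.999, 0.005], [0.999, 0.044, -0.003], [-0.004, 0.005, -1.0]]
wrist_force: [0.2, -1.1, 0.2]
grip_width: 0.013
finger_force: 0.0
```

Request:
send_rows(motion=[[[0, 0, 0, 0, -40, 0, 0.5], [0, 0, 0, 0, -40, 0, 0.5], [0, 0, 0, 0, -40, 0, 0.5], [0, 0, 0, 0, 0, 0, 0.5], [0, 0, 0, 0, 0, 0, 0.5]]])

```text
clock: 52.4
ee_pos: [0.4477, -0.3223, 0.2059]
ee_rot: [[-0.042, 0.999, 0.001], [0.999, 0.042, -0.001], [-0.001, 0.001, -1.0]]
wrist_force: [0.4, 0.2, 0.2]
grip_width: 0.0468
finger_force: 0.0
```

Run:
```python
from h import *
s=manip.read_state(); print(s["ee_pos"],s["clock"])
b=snap("top","top3.png"); c=b[120:300,180:450]; cv2.imwrite("pics/top3c.png",cv2.resize(c[:,:,::-1],None,fx=2.9,fy=2.9,interpolation=2))
```

```text
[ 0.44774713 -0.32228202  0.2059257 ] 52.4
```

View pics/top3c.png

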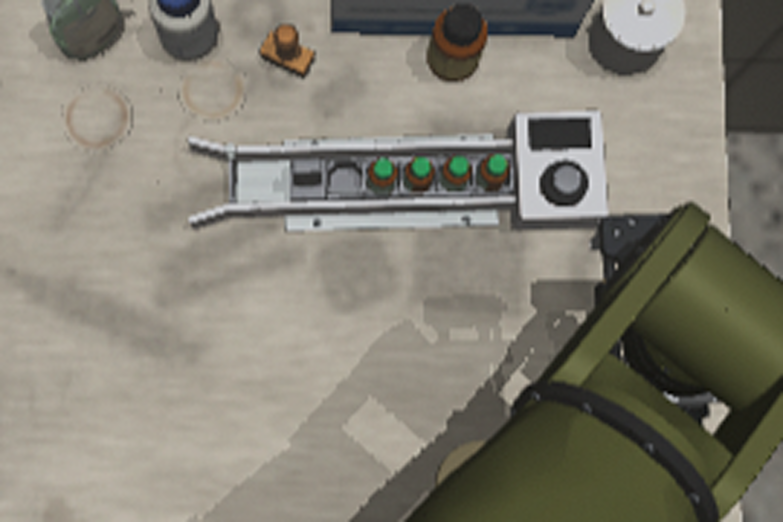

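The picture shows the four vials upright, the rack against the box (column 513), the gate shut (column 232) and the button free. I'll hand it in.

```bash
python3 -c "
from h import *
print(ticket.hand_in())"
```

```text
the job is handed in; nothing more can be done
None
```

The job is handed in at about 52 s: all four vials I could find stand upright in the rack, the rack is against the control box with the gate shut behind it, and the start button was pressed fully down and let go.

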